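Cap the toy wagon's axles and put the spare caps away

TASK

The axle caps for the toy wagon have set in the mould: lift them all out, press one straight down onto each of the two bare axle ends until it bites and sits fully home against the wheel's hub, and put the caps left over in the lunch tin. Snap the tin's lid on so that both clasps catch, and leave the ornaments where they are.

Things in the scene. Friction and masses are not known exactly. Their poses are not given: they have to be found in the camera images.
- wagon: Wooden toy wagon 250 mm long, fixed, lying on its side so that two unfinished wheels face up (90 mm wide, tops 170 mm above the shelf, free to spin), each on a bare upright plain steel axle 12 mm thick with a rounded end. Origin at shelf height below its middle, z up, x along its length, open bed at +y. Axles at x = -65 and +65, y = -22 mm.
- axle0 (a point): On the first axle's line at the wheel's hub face, 172 mm above the shelf, where the underside of a cap fully home lies; z up. The axle ends 34 mm above this point. A cap set on it slips down until its teeth rest on the rounded end, about 16 mm short of home; pushed straight down with about 8 to 16 N it slides to the hub face and its teeth hold it there.
- axle1 (a point): The same point on the second axle (wagon's +x end).
- mould: Lower half of a silicone mould, fixed: pale grey block 240 (x) x 165 (y) x 24 mm with six round cavities 64 mm wide, 9 mm deep, at x = -78, 0, 78 and y = -39, 39 mm, at least one of them empty. Origin at the middle of its underside, z up. Its flat upper half lies out of the way at the robot's right.
- cap0: Dark grey resin axle cap (toothed push nut), 70 g, 54 mm tall: a flange 60 mm wide, 8 mm thick; above it a round crown 36 mm wide, straight-sided to 47 mm. In its underside a 13.6 mm bore 36 mm deep, steel teeth 16 mm up it. Origin mid-underside, z up. Starts upright in a cavity, origin 15 mm above the shelf, only the crown proud.
- cap1: Axle cap like cap0. Three to five of the five caps are present, the others are None.
- cap2: Axle cap like cap0. Three to five of the five caps are present, the others are None.
- cap3: Axle cap like cap0. Three to five of the five caps are present, the others are None.
- cap4: Axle cap like cap0. Three to five of the five caps are present, the others are None.
- tin: Steel lunch tin, open, fixed: 116 (x) x 210 (y) x 75 mm tall, walls and floor 2 mm. Origin mid-underside, z up. At each short end (y = +-105 mm) a sprung lever clasp 36 mm wide rises to 96 mm, its hook reaching 5 mm in over the rim. Leave the clasps to themselves: a lid pushed straight down spreads them by their sloping tops and they snap back over its edge.
- tin_floor (a point): Middle of the tin's inner floor, 2 mm above the shelf; axes as the tin's. Three caps fit side by side, at y = -66, 0 and 66 mm.
- lid: The tin's steel lid, loose, 0.2 to 0.33 kg, right way up: plate 116 (x) x 210 (y) mm, 14 to 19 mm above the origin, over a gasket 106 x 192 mm that enters the tin. Origin mid-underside of the gasket, z up. Handle bar 14 (x) x 80 (y) mm, 37 to 49 mm up, open beneath. Snapped on (push about 8 to 16 N), plate on the rim, its origin is 59 mm above tin_floor. Either way round fits.
- clasp_a (a joint): Clasp at the tin's +y end, rad: 0 = upright, home; grows as it is spread outwards (a passing lid spreads it to about 0.1); a spring returns it.
- clasp_b (a joint): Clasp at the tin's -y end, the same.
- dog: White porcelain dog, 110 mm tall, base 66 mm wide; stays where it is. Origin mid-underside (so for all ornaments).
- pencil_pot: Aluminium pencil pot with pencils, 72 mm wide, 150 mm tall; stays.
- cloche: Small glass cloche on a wooden base 116 mm wide, 145 mm tall; stays.
- fidget: Hard silicone fidget cube, 55 mm; stays.
- tealight: Brass tealight holder, 50 mm wide, 46 mm tall; stays.

How it is judged:
By the outcome, as a careful person would: the job done as asked, in the order asked, and still so for the second after the job is handed in, with the robot touching nothing.
Of cap0, cap1, cap2, cap3, cap4 only 3 to 5 are there at a start; the rules pass over those that are not, and their reading is None.
At some moment in a run one of lid may be knocked a few centimetres aside while the robot is not near it.
It also fails if it takes over 210 s, if anything falls off the work surface, if the arm or the gripper's body presses on something with over 40 N, if the wrist force passes 120 N, or if a joint passes its speed limit or range.

ROBOT

A 6-joint arm with a two-finger parallel gripper is mounted at the origin on the work surface. World frame = base frame: x ahead of the robot, y to its left, z up, the work surface at z = 0. Lengths are in m, angles in rad, forces in N, time in s.
With the tool pointing down it reaches from about 0.3 to 0.875 m from the base axis. Payload 6.4 kg.
Tool frame: the origin (TCP) lies at the very end of the fingers, on their centre line; the grasp point (between the pads) lies 19 mm behind it (ctrl.tcp_to_grasp is the distance from the TCP to the grasp point, in m); z points along the fingers, y is the direction in which the jaws open and shut (so a half turn about z gives the same grasp; the last joint's range is limited). The gripper opens to 85 mm and grips with 20 to 120 N. Pads are 22 mm wide; open, the fingers measure 114 mm over their backs; the gripper's body (76 mm by 85 mm) begins 54 mm behind the grasp point. The pads swing forward as they close: fully open they stand 13 mm farther back than shut.
Start: joints at [1.028, 0.181, 1.607, -0, 1.354, -0.206], TCP at [0.19, 0.543, 0.206] pointing down, gripper open.
Joint ranges: [-2.99, 2.99], [-0.89, 2.07], [0.3, 2.58], [-1.14, 4.28], [0, 2.63], [-3.12, 3.12]. Speed limits (rad/s): [2.57, 2.57, 3.01, 3.14, 3.14, 3.14].

INTERFACE

Orientations are given as a unit quaternion [w, x, y, z].
In Python, from bench import ctrl gives the robot as it stands. The module is installed in compiled form; this text tells all that it offers.
- The arm moves only by the tool drive_tool, never from a script. Its argument "deltas" is a list of rows, each an object with "slide": the shift along the tool's x, y, z as a fraction of full scale, a list of three; "delta_rot": the turn, a rotation vector about the tool's x, y, z as a fraction of full scale, a list of three; "hand": the opening, from 0 (shut) to 1 (fully open). In form: [{"slide": [tx, ty, tz], "delta_rot": [wx, wy, wz], "hand": hand}, ...]. A call has exactly 5 rows; each row shifts and turns the commanded pose from where the row before left it, along the tool's axes as they then stand; what a row does not reach is not made up. Full scale, the value 1, is 50 mm for a shift and 180 degrees for a turn. A row lasts 1/8 s, in which the tool goes at most 62.5 mm and 10.7 degrees, less where a joint would pass 70% of its speed; a pose out of reach is approached as far as the arm can. A call with a number of a shift or a turn outside -1 to 1 is refused whole. A call with a gripper value outside its range is refused whole. The fingers move at their own pace and stop on an object; the grip force is fixed at half the most. Time passes only in rows, so rows that do not move let the fingers close, or fill a call up. It gives the time, the measured TCP pose, the force and the opening at its end, in the units of the state.
- ctrl.get_obs(): the state, without advancing time (a new reading comes with each control period).
- ctrl.camera(name): name is "side" or "top"; returns a dict with "frame" (400x640x3 uint8, red, green, blue), "mtx" (3x3 intrinsics, pixels), "R" (3x3) and "t" (3): a world point X has camera coordinates R X + t. Camera axes: x right, y down, z forward; pixel columns grow to the right and rows downward; lengths in m; the calibration is good to about 2 mm. A picture is of the moment at which its call begins. There is no depth.
- ctrl.hand_in(): hands the job in, once; it reports no verdict.
The state is a dict: "time_s": time; "q": joint angles; "dq": joint speeds; "joint_efforts": joint torques, N m; "eef_pos": TCP position; "eef_rot": TCP orientation; "wrist_force": force on the tool from outside, world axes, zero at the start; "torque": the same for the moment, N m; "opening": opening from 0.0 (shut) to 1.0 (fully open).
Only numpy, scipy, OpenCV 4.12 (cv2) and the standard library are available. Lean on these libraries where they do the work, as an engineer would, in place of code of your own. Each camera call takes 0.05 s, during which the arm holds its last target.

## Working session

There is one attempt and no reset: what is moved stays moved. The work goes in short steps, Python scripts to look and compute and a tool call to move; the robot and the scene stay as the last step left them, time stands still between calls to the robot, and variables do not carry over. Pictures are saved under pics/ and viewed, and the job is handed in when it is done.

Besides the shell and the picture viewer there is one more tool, called after "Emit:" by a JSON object that holds its "api" and its "payload", one argument or row to a line. drive_tool: Moves the arm, as the interface text tells. Its arguments: {"type":"object","properties":{"deltas":{"type":"array","items":{"type":"object","properties":{"slide":{"type":"array","items":{"type":"number"}},"delta_rot":{"type":"array","items":{"type":"number"}},"hand":{"type":"number"}}}}},"required":["deltas"]}

```bash
mkdir -p pics
cat > h.py <<'E'
from bench import ctrl
import numpy as np, cv2
def snap(name,fn):
    c=ctrl.camera(name); cv2.imwrite('pics/'+fn,c['frame'][:,:,::-1]); np.savez('pics/'+fn+'.npz',**{k:np.array(c[k]) for k in('mtx','R','t','frame')}); return c
def load(fn): return np.load('pics/'+fn+'.npz')
def proj(c,X):
    p=c['mtx']@(c['R']@np.array(X,float)+c['t']); return p[:2]/p[2]
def at(c,u,v,z):
    d=c['R'].T@np.linalg.inv(c['mtx'])@np.array([u,v,1.]); o=-c['R'].T@c['t']; return o+d*(z-o[2])/d[2]
def crop(fn,out,x0,y0,x1,y1,s):
    im=cv2.imread('pics/'+fn)[y0:y1,x0:x1]; cv2.imwrite('pics/'+out,cv2.resize(im,None,fx=s,fy=s,interpolation=cv2.INTER_CUBIC))
E
python3 - <<'E'
from h import *
for n in('top','side'):
    c=snap(n,n+'0.png'); print(n,c['mtx'].round(1).tolist(),c['R'].round(3).tolist(),c['t'].round(3).tolist(),(-c['R'].T@c['t']).round(3))
print(ctrl.get_obs(), ctrl.tcp_to_grasp)
E
```

```text
top [[386.0, 0.0, 325.7], [0.0, 386.0, 205.9], [0.0, 0.0, 1.0]] [[-0.071, -0.997, 0.003], [-0.977, 0.069, -0.2], [0.199, -0.017, -0.98]] [0.072, 0.591, 0.932] [0.397 0.047 1.031]
side [[405.5, 0.0, 324.5], [0.0, 405.5, 191.8], [0.0, 0.0, 1.0]] [[0.7, -0.714, -0.001], [-0.365, -0.357, -0.86], [0.614, 0.602, -0.51]] [-0.401, 0.321, 0.9] [-0.154 -0.714  0.735]
{'time_s': 0.1, 'q': array([ 1.02771667e+00,  1.81477540e-01,  1.60788766e+00,  1.68592474e-05,
        1.35378845e+00, -2.06267484e-01]), 'dq': array([ 0.00092922, -0.00131196, -0.0023982 , -0.00182275,  0.00045152,
       -0.00118298]), 'joint_efforts': array([-3.96482765e-04, -4.45873654e+01, -3.52240241e+01, -3.92367747e-04,
        4.08955151e-03, -2.48233476e-05]), 'eef_pos': array([0.18971161, 0.54225109, 0.20537803]), 'eef_rot': array([-2.93296796e-04,  1.67612944e-01,  9.85852571e-01, -7.23338944e-04]), 'wrist_force': array([ 0.32603261,  0.70255046, -0.44781697]), 'torque': array([ 0.00566489, -0.00764941, -0.00518133]), 'opening': 0.9981531870714125} 0.0187
```

View pics/top0.png

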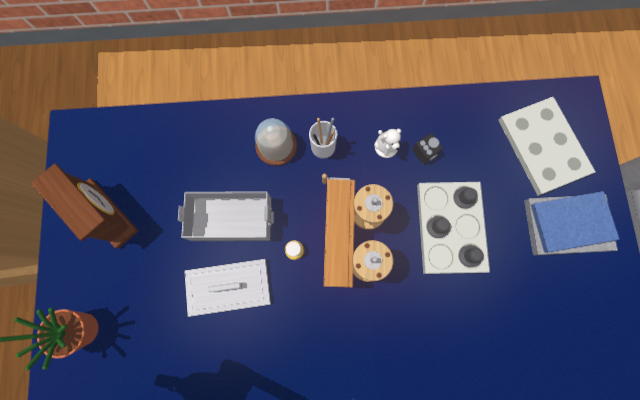

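View pics/side0.png

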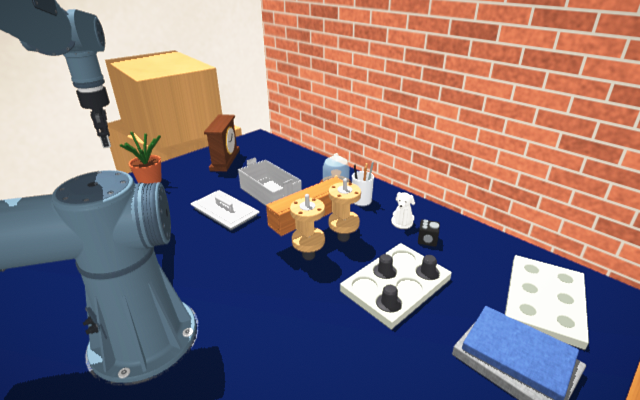

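Run:
```python
from h import *
crop('top0.png','ta.png',310,165,500,285,4)
crop('top0.png','tb.png',165,175,325,325,4)
crop('side0.png','sa.png',255,160,455,310,4)
crop('side0.png','sb.png',180,140,320,240,5)
```

```text
(no output)
```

View pics/ta.png

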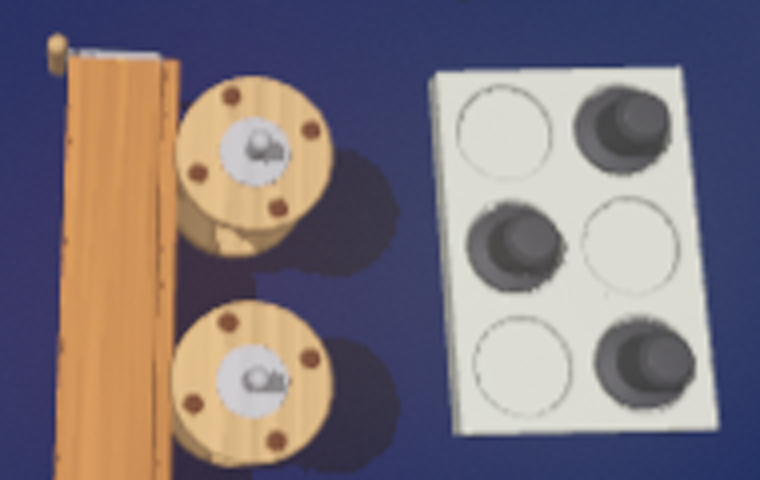

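View pics/tb.png

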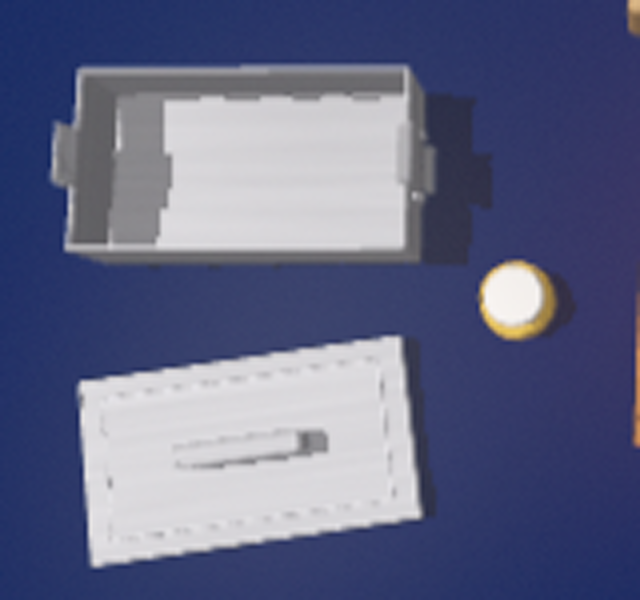

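View pics/sa.png

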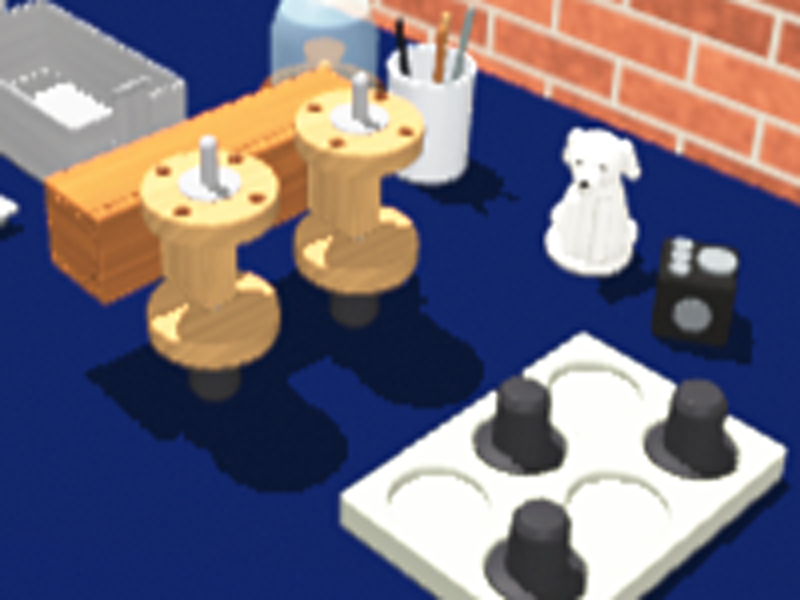

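View pics/sb.png

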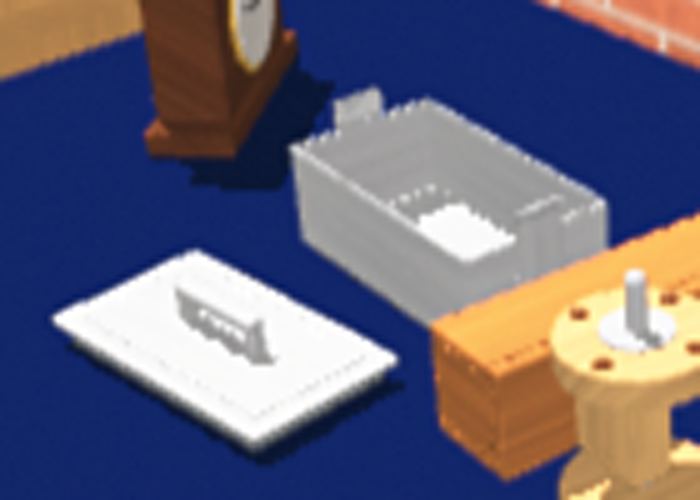

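```bash
cat >> h.py <<'E'
from scipy.optimize import least_squares
def fit(obs,guess):
    # obs: list (cam,(u,v),local xyz); pose x,y,yaw with z fixed in local
    def f(p):
        c,s=np.cos(p[2]),np.sin(p[2])
        return np.concatenate([proj(cm,[p[0]+c*l[0]-s*l[1],p[1]+s*l[0]+c*l[1],l[2]])-np.array(uv) for cm,uv,l in obs])
    r=least_squares(f,guess); return r.x, r.fun.reshape(-1,2).round(1).tolist()
def cc(x,y,s,ox,oy): return ((x+.5)/s-.5+ox,(y+.5)/s-.5+oy)
E
python3 - <<'E'
from h import *
T=load('top0.png');S=load('side0.png')
a=lambda x,y:cc(x,y,4,310,165); b=lambda x,y:cc(x,y,4,165,175); sa=lambda x,y:cc(x,y,4,255,160); sb=lambda x,y:cc(x,y,5,180,140)
M=[(434,72,120,82.5),(682,67,120,-82.5),(718,430,-120,-82.5),(456,434,-120,82.5)]
o=[(T,a(x,y),(X/1e3,Y/1e3,.024)) for x,y,X,Y in M]
print('mouldT',*fit(o,[.4,-.3,0]))
MS=[(583,333,120,82.5),(784,453,120,-82.5),(341,495,-120,82.5)]
o2=[(S,sa(x,y),(X/1e3,Y/1e3,.024)) for x,y,X,Y in MS]
print('mouldS',*fit(o2,[.4,-.3,0])); print('both',*fit(o+o2,[.4,-.3,0]))
for n,t,s in(('ax0',(259,372),(207,142)),('ax1',(259,140),(360,77))):
    print(n,at(T,*a(*t),.2055),at(S,*sa(*s),.2045))
for n,t in(('hub0',(253,380)),('hub1',(255,150))): print(n,at(T,*a(*t),.172))
for n,t,s in(('cA',(645,117),(698,390)),('cB',(532,238),(524,385)),('cC',(667,357),(541,512))):
    print(n,at(T,*a(*t),.067),at(S,*sa(*s),.067))
tin=[(80,68,58,105),(408,68,58,-105),(420,248,-58,-105),(67,247,-58,105)]
o=[(T,b(x,y),(X/1e3,Y/1e3,.075)) for x,y,X,Y in tin]
print('tinT',*fit(o,[.4,.2,0]))
tin=[(293,150,-58,105),(428,98,58,105),(606,204,58,-105)]
o2=[(S,sb(x,y),(X/1e3,Y/1e3,.075)) for x,y,X,Y in tin]
print('tinS',*fit(o2,[.4,.2,0]));print('both',*fit(o+o2,[.4,.2,0]))
lid=[(79,382,58,105),(402,336,58,-105),(423,517,-58,-105),(93,567,-58,105)]
o=[(T,b(x,y),(X/1e3,Y/1e3,.019)) for x,y,X,Y in lid]
print('lidT',*fit(o,[.3,.2,0]))
lid=[(197,249,58,105),(398,359,58,-105),(257,441,-58,-105),(53,320,-58,105)]
o2=[(S,sb(x,y),(X/1e3,Y/1e3,.019)) for x,y,X,Y in lid]
print('lidS',*fit(o2,[.3,.2,0]));print('both',*fit(o+o2,[.3,.2,0]))
E
```

```text
mouldT [ 0.5233488  -0.30057895 -0.05641644] [[0.4, 0.0], [-0.5, 0.4], [-0.7, -0.2], [0.8, -0.2]]
mouldS [ 0.52351389 -0.30310149 -0.05663345] [[-0.1, 0.3], [0.5, -0.4], [-0.4, -0.0]]
both [ 0.52362495 -0.30157611 -0.05820499] [[0.9, -0.1], [-0.1, 0.4], [-0.4, -0.3], [1.1, -0.4], [-0.4, 0.0], [0.0, -0.6], [-0.9, -0.4]]
ax0 [ 0.44560386 -0.06263477  0.2055    ] [ 0.44027195 -0.06648047  0.2045    ]
ax1 [ 0.57129773 -0.07478678  0.2055    ] [ 0.57120923 -0.07864203  0.2045    ]
hub0 [ 0.44343    -0.06333965  0.172     ]
hub1 [ 0.57271762 -0.07688153  0.172     ]
cA [ 0.5980526  -0.34389347  0.067     ] [ 0.60329653 -0.34271117  0.067     ]
cB [ 0.52520195 -0.26114541  0.067     ] [ 0.52998228 -0.26085355  0.067     ]
cC [ 0.44492489 -0.33515289  0.067     ] [ 0.44560179 -0.3367539   0.067     ]
tinT [ 0.58887098  0.28301027 -0.05966623] [[0.6, 0.2], [1.2, -0.7], [-2.7, -0.3], [1.0, 0.9]]
tinS [ 0.5879163   0.28282931 -0.07132799] [[-0.3, -0.4], [0.1, 0.4], [0.2, -0.1]]
both [ 0.58878096  0.28300976 -0.06127296] [[0.6, 0.2], [1.2, -0.6], [-2.7, -0.2], [0.9, 0.8], [-0.3, -0.3], [-0.0, 0.3], [0.5, -0.3]]
lidT [0.4089216  0.29688785 0.07363158] [[0.1, 0.2], [0.1, -0.1], [-0.0, 0.1], [-0.1, -0.1]]
lidS [0.40870643 0.29434388 0.07464245] [[-0.1, 0.5], [0.4, -0.1], [-0.3, -0.2], [0.0, -0.1]]
both [0.40909645 0.29638106 0.07407681] [[0.3, 0.1], [0.3, -0.2], [0.2, -0.0], [0.1, -0.1], [-0.3, 0.2], [0.1, -0.4], [-0.6, -0.6], [-0.2, -0.4]]
```

Emit:
{"api": "drive_tool", "payload": {
  "deltas": [
    {"slide": [0,0,-0.4],"delta_rot": [0,0,0.05],"hand": 0.65},
    {"slide": [0,0,-0.4],"delta_rot": [0,0,0.05],"hand": 0.65},
    {"slide": [0,0,-0.4],"delta_rot": [0,0,0.05],"hand": 0.65},
    {"slide": [0,0,-0.4],"delta_rot": [0,0,0.05],"hand": 0.65},
    {"slide": [0,0,-0.4],"delta_rot": [0,0,0.05],"hand": 0.65}
  ]
}}

```text
time_s: 0.72
eef_pos: [0.1899, 0.5424, 0.3063]
eef_rot: [0.0, 0.534, 0.845, -0.0]
wrist_force: [-0.0, 0.4, 0.4]
opening: 0.648
```

Emit:
{"api": "drive_tool", "payload": {
  "deltas": [
    {"slide": [0,0,0],"delta_rot": [0,0,0.05],"hand": 0.65},
    {"slide": [0,0,0],"delta_rot": [0,0,0.05],"hand": 0.65},
    {"slide": [0,0,0],"delta_rot": [0,0,0.043],"hand": 0.65},
    {"slide": [0,0,0],"delta_rot": [0,0,0],"hand": 0.65},
    {"slide": [0,0,0],"delta_rot": [0,0,0],"hand": 0.65}
  ]
}}

```text
time_s: 1.35
eef_pos: [0.1899, 0.5426, 0.3059]
eef_rot: [0.0, 0.706, 0.708, -0.0]
wrist_force: [-0.4, -0.4, 0.0]
opening: 0.646
```

Emit:
{"api": "drive_tool", "payload": {
  "deltas": [
    {"slide": [-0.95,0.395,0],"delta_rot": [0,0,0],"hand": 0.65},
    {"slide": [-0.95,0.395,0],"delta_rot": [0,0,0],"hand": 0.65},
    {"slide": [-0.95,0.395,0],"delta_rot": [0,0,0],"hand": 0.65},
    {"slide": [-0.95,0.395,0],"delta_rot": [0,0,0],"hand": 0.65},
    {"slide": [-0.95,0.395,0],"delta_rot": [0,0,0],"hand": 0.65}
  ]
}}

```text
time_s: 1.98
eef_pos: [0.2889, 0.3037, 0.3063]
eef_rot: [0.0, 0.706, 0.708, 0.0]
wrist_force: [0.6, -0.1, -0.4]
opening: 0.65
```

Emit:
{"api": "drive_tool", "payload": {
  "deltas": [
    {"slide": [-0.95,0.395,0],"delta_rot": [0,0,0],"hand": 0.65},
    {"slide": [-0.95,0.395,0],"delta_rot": [0,0,0],"hand": 0.65},
    {"slide": [-0.95,0.395,0],"delta_rot": [0,0,0],"hand": 0.65},
    {"slide": [-0.95,0.395,0],"delta_rot": [0,0,0],"hand": 0.65},
    {"slide": [-0.95,0.395,0],"delta_rot": [0,0,0],"hand": 0.65}
  ]
}}

```text
time_s: 2.6
eef_pos: [0.3876, 0.0659, 0.3065]
eef_rot: [0.0, 0.707, 0.708, 0.0]
wrist_force: [0.3, 1.2, -0.4]
opening: 0.65
```

Emit:
{"api": "drive_tool", "payload": {
  "deltas": [
    {"slide": [-0.95,0.395,0],"delta_rot": [0,0,0],"hand": 0.65},
    {"slide": [-0.95,0.395,0],"delta_rot": [0,0,0],"hand": 0.65},
    {"slide": [-0.95,0.395,0],"delta_rot": [0,0,0],"hand": 0.65},
    {"slide": [-0.95,0.395,0],"delta_rot": [0,0,0],"hand": 0.65},
    {"slide": [-0.95,0.395,0],"delta_rot": [0,0,0],"hand": 0.65}
  ]
}}

```text
time_s: 3.22
eef_pos: [0.4862, -0.1717, 0.3062]
eef_rot: [0.0, 0.707, 0.707, 0.0]
wrist_force: [0.7, -0.4, 0.4]
opening: 0.651
```

Emit:
{"api": "drive_tool", "payload": {
  "deltas": [
    {"slide": [-0.95,0.395,0.6],"delta_rot": [0,0,0],"hand": 0.65},
    {"slide": [-0.905,0.396,0.8],"delta_rot": [0,0,0],"hand": 0.65},
    {"slide": [0,0,0.8],"delta_rot": [0,0,0],"hand": 0.65},
    {"slide": [0,0,0],"delta_rot": [0,0,0],"hand": 0.65},
    {"slide": [0,0,0],"delta_rot": [0,0,0],"hand": 0.65}
  ]
}}

```text
time_s: 3.85
eef_pos: [0.5256, -0.2621, 0.1986]
eef_rot: [0.001, 0.707, 0.707, 0.0]
wrist_force: [-0.6, 0.5, 0.6]
opening: 0.648
```

Emit:
{"api": "drive_tool", "payload": {
  "deltas": [
    {"slide": [0,0,0.8],"delta_rot": [0,0,0],"hand": 0.65},
    {"slide": [0,0,0.8],"delta_rot": [0,0,0],"hand": 0.65},
    {"slide": [0,0,0.6],"delta_rot": [0,0,0],"hand": 0.65},
    {"slide": [0,0,0],"delta_rot": [0,0,0],"hand": 0.65},
    {"slide": [0,0,0],"delta_rot": [0,0,0],"hand": 0.65}
  ]
}}

```text
time_s: 4.47
eef_pos: [0.5267, -0.2629, 0.0899]
eef_rot: [0.002, 0.707, 0.707, 0.0]
wrist_force: [0.1, 0.1, -0.1]
opening: 0.653
```

Run:
```python
from h import *
snap('top','t1.png');snap('side','s1.png')
crop('t1.png','t1c.png',380,130,510,290,3);crop('s1.png','s1c.png',330,150,470,330,3)
a=cv2.imread('pics/t1c.png');b=cv2.imread('pics/s1c.png');h=540
a=cv2.resize(a,(390,480));b=cv2.resize(b,(373,480));cv2.imwrite('pics/j1.png',np.hstack([a,b]))
```

```text
(no output)
```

View pics/j1.png

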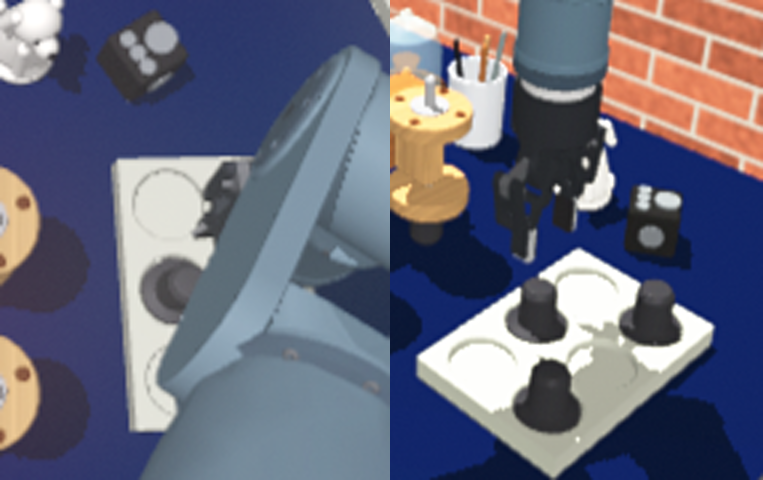

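Run:
```python
from h import *
T=load('t1.png');S=load('s1.png');p=ctrl.get_obs()['eef_pos']
for dx in(-.0275,0,.0275):
  for dz in (0.005,.05):
    q=p+[dx,0,dz]; u=proj(T,q);v=proj(S,q); print(dx,dz,(u-[380,130])*3,(v-[330,150])*480/180+[390,0])
```

```text
-0.0275 0.005 [204.5686013 308.6001788] [522.2272731  275.44416124]
-0.0275 0.05 [222.74292177 300.99946421] [525.66107084 236.44736401]
0 0.005 [200.06059106 275.3180754 ] [540.27636111 262.04461749]
0 0.05 [217.90516668 266.14052901] [544.06928448 223.40059446]
0.0275 0.005 [195.60428556 242.41770194] [557.73566412 249.08292688]
0.0275 0.05 [213.12558756 231.70078673] [561.86229727 210.78984678]
```

Emit:
{"api": "drive_tool", "payload": {
  "deltas": [
    {"slide": [0,0,0.6],"delta_rot": [0,0,0],"hand": 0.65},
    {"slide": [0,0,0.6],"delta_rot": [0,0,0],"hand": 0.65},
    {"slide": [0,0,0],"delta_rot": [0,0,0],"hand": 0.65},
    {"slide": [0,0,0],"delta_rot": [0,0,0],"hand": 0.2},
    {"slide": [0,0,0],"delta_rot": [0,0,0],"hand": 0}
  ]
}}

```text
time_s: 5.2
eef_pos: [0.5265, -0.2631, 0.0293]
eef_rot: [0.002, 0.707, 0.707, 0.0]
wrist_force: [0.0, 0.0, 4.2]
opening: 0.393
```

Emit:
{"api": "drive_tool", "payload": {
  "deltas": [
    {"slide": [0,0,0],"delta_rot": [0,0,0],"hand": 0},
    {"slide": [0,0,0],"delta_rot": [0,0,0],"hand": 0},
    {"slide": [0,0,0],"delta_rot": [0,0,0],"hand": 0},
    {"slide": [0,0,0],"delta_rot": [0,0,0],"hand": 0},
    {"slide": [0,0,0],"delta_rot": [0,0,0],"hand": 0}
  ]
}}

```text
time_s: 5.82
eef_pos: [0.5266, -0.2632, 0.0292]
eef_rot: [0.002, 0.707, 0.707, 0.0]
wrist_force: [0.4, 1.1, 6.4]
opening: 0.394
```

Emit:
{"api": "drive_tool", "payload": {
  "deltas": [
    {"slide": [0,0,0],"delta_rot": [0,0,0],"hand": 0.6},
    {"slide": [0,0,0],"delta_rot": [0,0,0],"hand": 0.6},
    {"slide": [0,0,0],"delta_rot": [0,0,0.05],"hand": 0.6},
    {"slide": [0,0,0],"delta_rot": [0,0,0.05],"hand": 0.6},
    {"slide": [0,0,0],"delta_rot": [0,0,0.05],"hand": 0.6}
  ]
}}

```text
time_s: 6.45
eef_pos: [0.5247, -0.2619, 0.0266]
eef_rot: [-0.0, 0.854, 0.52, -0.0]
wrist_force: [-0.1, 0.2, 0.6]
opening: 0.598
```

Emit:
{"api": "drive_tool", "payload": {
  "deltas": [
    {"slide": [0,0,0],"delta_rot": [0,0,0.05],"hand": 0.6},
    {"slide": [0,0,0],"delta_rot": [0,0,0.05],"hand": 0.6},
    {"slide": [0,0,0],"delta_rot": [0,0,0.05],"hand": 0.6},
    {"slide": [0,0,0],"delta_rot": [0,0,0.05],"hand": 0.6},
    {"slide": [0,0,0],"delta_rot": [0,0,0.05],"hand": 0.6}
  ]
}}

```text
time_s: 7.08
eef_pos: [0.5247, -0.2619, 0.0266]
eef_rot: [-0.0, 0.988, 0.154, -0.0]
wrist_force: [1.3, 0.0, -0.2]
opening: 0.601
```

Emit:
{"api": "drive_tool", "payload": {
  "deltas": [
    {"slide": [0,0,0],"delta_rot": [0,0,0.05],"hand": 0.6},
    {"slide": [0,0,0],"delta_rot": [0,0,0.05],"hand": 0.6},
    {"slide": [0,0,0],"delta_rot": [0,0,0],"hand": 0},
    {"slide": [0,0,0],"delta_rot": [0,0,0],"hand": 0},
    {"slide": [0,0,0],"delta_rot": [0,0,0],"hand": 0}
  ]
}}

```text
time_s: 7.7
eef_pos: [0.5251, -0.2622, 0.0271]
eef_rot: [0.0, 1.0, 0.001, 0.0]
wrist_force: [-0.1, -0.5, 2.8]
opening: 0.397
```

Emit:
{"api": "drive_tool", "payload": {
  "deltas": [
    {"slide": [0,0,0],"delta_rot": [0,0,0],"hand": 0},
    {"slide": [0,0,0],"delta_rot": [0,0,0],"hand": 0},
    {"slide": [0,0,-0.2],"delta_rot": [0,0,0],"hand": 0},
    {"slide": [0,0,-0.2],"delta_rot": [0,0,0],"hand": 0},
    {"slide": [0,0,-0.2],"delta_rot": [0,0,0],"hand": 0}
  ]
}}

```text
time_s: 8.32
eef_pos: [0.5249, -0.262, 0.0576]
eef_rot: [-0.0, 1.0, -0.0, 0.0]
wrist_force: [-0.2, -0.6, -1.5]
opening: 0.396
```

Emit:
{"api": "drive_tool", "payload": {
  "deltas": [
    {"slide": [0,0,-1],"delta_rot": [0,0,0],"hand": 0},
    {"slide": [0,0,-1],"delta_rot": [0,0,0],"hand": 0},
    {"slide": [0,0,-1],"delta_rot": [0,0,0],"hand": 0},
    {"slide": [0,0,-0.8],"delta_rot": [0,0,0],"hand": 0},
    {"slide": [0,0,0],"delta_rot": [0,0,0],"hand": 0}
  ]
}}

```text
time_s: 8.95
eef_pos: [0.5268, -0.2633, 0.252]
eef_rot: [0.003, 1.0, -0.0, 0.003]
wrist_force: [0.8, -0.8, -1.9]
opening: 0.391
```

Emit:
{"api": "drive_tool", "payload": {
  "deltas": [
    {"slide": [-0.41,-0.99,0],"delta_rot": [0,0,0],"hand": 0},
    {"slide": [-0.41,-0.99,0],"delta_rot": [0,0,0],"hand": 0},
    {"slide": [-0.41,-0.99,0],"delta_rot": [0,0,0],"hand": 0},
    {"slide": [-0.41,-0.99,0],"delta_rot": [0,0,0],"hand": 0},
    {"slide": [0,0,0],"delta_rot": [0,0,0],"hand": 0}
  ]
}}

```text
time_s: 9.57
eef_pos: [0.4411, -0.0608, 0.2458]
eef_rot: [-0.001, 1.0, 0.002, -0.001]
wrist_force: [0.6, -0.5, -0.3]
opening: 0.396
```

Run:
```python
from h import *
snap('top','t2.png');snap('side','s2.png')
crop('t2.png','t2c.png',310,160,420,290,3.5);crop('s2.png','s2c.png',260,130,400,280,3.5)
a=cv2.imread('pics/t2c.png');b=cv2.imread('pics/s2c.png');print(a.shape,b.shape)
c=np.zeros((530,880,3),np.uint8);c[:a.shape[0],:a.shape[1]]=a;c[:b.shape[0],388:388+b.shape[1]]=b[:,:490];cv2.imwrite('pics/j2.png',c[:,:800])
p=ctrl.get_obs()['eef_pos'];print(p)
```

```text
(455, 385, 3) (525, 490, 3)
[ 0.4427422  -0.06356998  0.2464078 ]
```

View pics/j2.png

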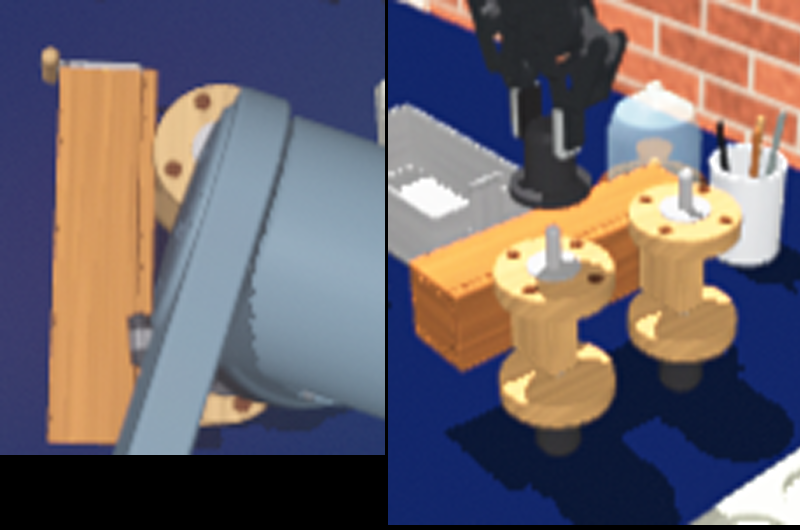

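Run:
```python
from h import *
crop('s2.png','s2d.png',285,150,350,220,8)
S=load('s2.png');p=ctrl.get_obs()['eef_pos']
f=lambda q:((proj(S,q)-[285,150]+.5)*8-.5).round(1)
print('flange top ctr pred',f([p[0],p[1],p[2]-.012+.008]),'rim L/R',f([p[0]-.021,p[1]+.0214,p[2]-.004]),f([p[0]+.021,p[1]-.0214,p[2]-.004]))
print('front bottom',f([p[0]-.0214,p[1]-.021,p[2]-.012]))
for dx,dy in((0,0),(.003,.003),(-.003,-.003)): print('axle tip/hub',f([.443+dx,-.0643+dy,.206]),f([.443+dx,-.0643+dy,.172]))
```

```text
flange top ctr pred [171.  253.9] rim L/R [ 74.7 254. ] [267.4 253.9]
front bottom [167.8 325. ]
axle tip/hub [175.9 354.8] [178.4 445.2]
axle tip/hub [176.3 347.9] [178.7 438.2]
axle tip/hub [175.5 361.7] [178.  452.4]
```

View pics/s2d.png

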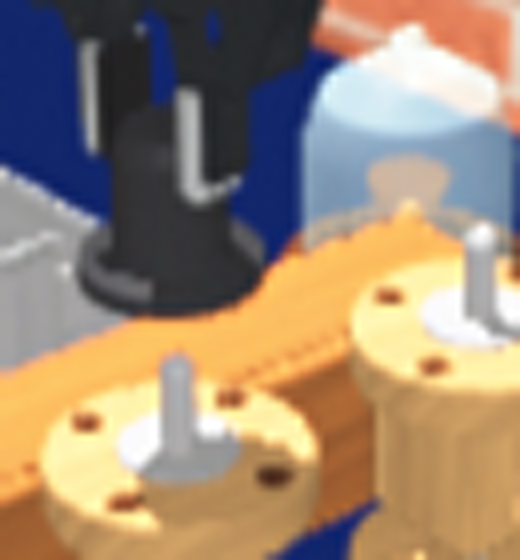

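Emit:
{"api": "drive_tool", "payload": {
  "deltas": [
    {"slide": [0.01,0.01,0],"delta_rot": [0,0,0],"hand": 0},
    {"slide": [0,0,0.2],"delta_rot": [0,0,0],"hand": 0},
    {"slide": [0,0,0.2],"delta_rot": [0,0,0],"hand": 0},
    {"slide": [0,0,0.1],"delta_rot": [0,0,0],"hand": 0},
    {"slide": [0,0,0],"delta_rot": [0,0,0],"hand": 0}
  ]
}}

```text
time_s: 10.3
eef_pos: [0.4432, -0.0644, 0.2211]
eef_rot: [-0.0, 1.0, -0.0, -0.001]
wrist_force: [1.0, 0.3, -0.3]
opening: 0.394
```

Emit:
{"api": "drive_tool", "payload": {
  "deltas": [
    {"slide": [0,0,0.05],"delta_rot": [0,0,0],"hand": 0},
    {"slide": [0,0,0.05],"delta_rot": [0,0,0],"hand": 0},
    {"slide": [0,0,0.05],"delta_rot": [0,0,0],"hand": 0},
    {"slide": [0,0,0],"delta_rot": [0,0,0],"hand": 0},
    {"slide": [0,0,0],"delta_rot": [0,0,0],"hand": 0}
  ]
}}

```text
time_s: 10.92
eef_pos: [0.4435, -0.0644, 0.2143]
eef_rot: [-0.0, 1.0, -0.0, -0.0]
wrist_force: [-1.3, 0.7, -0.3]
opening: 0.399
```

Emit:
{"api": "drive_tool", "payload": {
  "deltas": [
    {"slide": [0,0,0.06],"delta_rot": [0,0,0],"hand": 0},
    {"slide": [0,0,0.06],"delta_rot": [0,0,0],"hand": 0},
    {"slide": [0,0,0.06],"delta_rot": [0,0,0],"hand": 0},
    {"slide": [0,0,0],"delta_rot": [0,0,0],"hand": 0},
    {"slide": [0,0,0],"delta_rot": [0,0,0],"hand": 0}
  ]
}}

```text
time_s: 11.55
eef_pos: [0.4431, -0.0642, 0.2048]
eef_rot: [-0.0, 1.0, -0.0, -0.001]
wrist_force: [-2.6, 2.1, -2.9]
opening: 0.397
```

Run:
```python
from h import *
snap('side','s3.png');crop('s3.png','s3d.png',285,150,350,220,8);print(ctrl.get_obs()['eef_pos'],ctrl.get_obs()['wrist_force'])
```

```text
[ 0.44315615 -0.06422739  0.2048635 ] [-2.77657029  1.20119424 -2.6391615 ]
```

View pics/s3d.png

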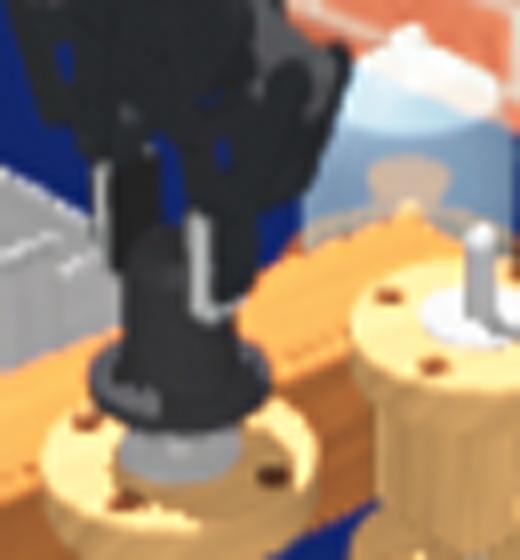

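Emit:
{"api": "drive_tool", "payload": {
  "deltas": [
    {"slide": [-0.014,-0.006,0.05],"delta_rot": [0,0,0],"hand": 0},
    {"slide": [0,0,0.05],"delta_rot": [0,0,0],"hand": 0},
    {"slide": [0,0,0.05],"delta_rot": [0,0,0],"hand": 0},
    {"slide": [0,0,0.05],"delta_rot": [0,0,0],"hand": 0},
    {"slide": [0,0,0],"delta_rot": [0,0,0],"hand": 0}
  ]
}}

```text
time_s: 12.22
eef_pos: [0.4425, -0.0641, 0.1948]
eef_rot: [-0.0, 1.0, -0.0, -0.0]
wrist_force: [-1.8, 1.4, -1.0]
opening: 0.398
```

Emit:
{"api": "drive_tool", "payload": {
  "deltas": [
    {"slide": [0,0,0.05],"delta_rot": [0,0,0],"hand": 0},
    {"slide": [0,0,0.05],"delta_rot": [0,0,0],"hand": 0},
    {"slide": [0,0,0],"delta_rot": [0,0,0],"hand": 0},
    {"slide": [0,0,0],"delta_rot": [0,0,0],"hand": 0},
    {"slide": [0,0,0],"delta_rot": [0,0,0],"hand": 0}
  ]
}}

```text
time_s: 12.85
eef_pos: [0.4427, -0.0641, 0.1901]
eef_rot: [-0.0, 1.0, -0.0, -0.0]
wrist_force: [-2.9, 0.6, -1.8]
opening: 0.396
```

Run:
```python
from h import *
snap('side','s4.png');crop('s4.png','s4d.png',285,150,350,220,8);print(ctrl.get_obs()['eef_pos'],ctrl.get_obs()['wrist_force'],ctrl.get_obs()['torque'])
S=load('s4.png');p=ctrl.get_obs()['eef_pos']
f=lambda q:((proj(S,q)-[285,150]+.5)*8-.5).round(1)
for z in(.172,.178,.184,.188):print(z,'front bottom',f([.443-.0214,-.0643-.021,z]))
```

```text
[ 0.4426611  -0.06411844  0.19012182] [-3.58063146  0.45126799 -2.14650108] [ 0.07765035  0.59210321 -0.00129085]
0.172 front bottom [174.8 496.7]
0.178 front bottom [174.4 480.7]
0.184 front bottom [173.9 464.6]
0.188 front bottom [173.6 453.8]
```

View pics/s4d.png

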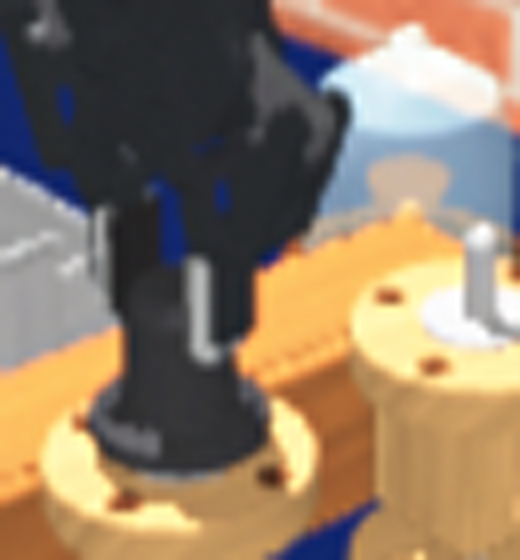

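Emit:
{"api": "drive_tool", "payload": {
  "deltas": [
    {"slide": [0,0,0.04],"delta_rot": [0,0,0],"hand": 0},
    {"slide": [0,0,0.04],"delta_rot": [0,0,0],"hand": 0},
    {"slide": [0,0,0],"delta_rot": [0,0,0],"hand": 0},
    {"slide": [0,0,0],"delta_rot": [0,0,0],"hand": 0},
    {"slide": [0,0,0],"delta_rot": [0,0,0],"hand": 0}
  ]
}}

```text
time_s: 13.52
eef_pos: [0.4428, -0.0641, 0.1861]
eef_rot: [-0.0, 1.0, -0.0, -0.0]
wrist_force: [-3.5, 1.5, -1.0]
opening: 0.397
```

Emit:
{"api": "drive_tool", "payload": {
  "deltas": [
    {"slide": [-0.02,-0.01,0],"delta_rot": [0,0,0],"hand": 0},
    {"slide": [0,0,0],"delta_rot": [0,0,0],"hand": 0},
    {"slide": [0,0,0.03],"delta_rot": [0,0,0],"hand": 0},
    {"slide": [0,0,0.03],"delta_rot": [0,0,0],"hand": 0},
    {"slide": [0,0,0],"delta_rot": [0,0,0],"hand": 0}
  ]
}}

```text
time_s: 14.15
eef_pos: [0.4422, -0.0639, 0.184]
eef_rot: [0.0, 1.0, -0.0, 0.0]
wrist_force: [-3.9, -0.3, 4.2]
opening: 0.395
```

Emit:
{"api": "drive_tool", "payload": {
  "deltas": [
    {"slide": [0,0,0.02],"delta_rot": [0,0,0],"hand": 0},
    {"slide": [0,0,0.02],"delta_rot": [0,0,0],"hand": 0},
    {"slide": [0,0,0],"delta_rot": [0,0,0],"hand": 0},
    {"slide": [0,0,0],"delta_rot": [0,0,0],"hand": 0},
    {"slide": [0,0,0],"delta_rot": [0,0,0],"hand": 0}
  ]
}}

```text
time_s: 14.78
eef_pos: [0.4425, -0.0639, 0.1838]
eef_rot: [0.0, 1.0, -0.0, 0.001]
wrist_force: [-9.1, 2.4, 18.8]
opening: 0.397
```

Run:
```python
from h import *
snap('side','s5.png');crop('s5.png','s5d.png',285,150,350,220,8);print(ctrl.get_obs()['eef_pos'],ctrl.get_obs()['wrist_force'],ctrl.get_obs()['torque'])
```

```text
[ 0.44249109 -0.06393329  0.18386954] [-9.09740289  1.62483757 17.80088955] [ 0.35692069  1.52548693 -0.04161308]
```

View pics/s5d.png

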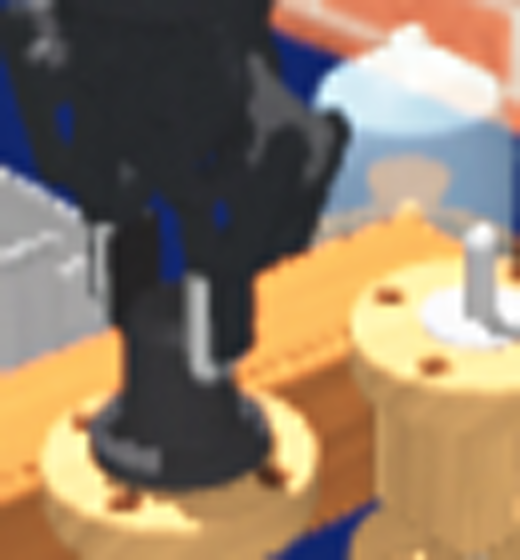

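Emit:
{"api": "drive_tool", "payload": {
  "deltas": [
    {"slide": [0,0,0],"delta_rot": [0,0,0],"hand": 0.6},
    {"slide": [0,0,0],"delta_rot": [0,0,0],"hand": 0.6},
    {"slide": [0,0,0],"delta_rot": [0,0,0],"hand": 0.6},
    {"slide": [0,0,-0.4],"delta_rot": [0,0,0],"hand": 0.6},
    {"slide": [0,0,-0.8],"delta_rot": [0,0,0],"hand": 0.6}
  ]
}}

```text
time_s: 15.45
eef_pos: [0.4406, -0.0631, 0.2401]
eef_rot: [-0.001, 1.0, -0.0, -0.002]
wrist_force: [0.2, 0.6, 0.0]
opening: 0.596
```

Emit:
{"api": "drive_tool", "payload": {
  "deltas": [
    {"slide": [0,0,-0.8],"delta_rot": [0,0,0],"hand": 0.6},
    {"slide": [0,0.7,0],"delta_rot": [0,0,0],"hand": 0.6},
    {"slide": [0,1,0],"delta_rot": [0,0,0],"hand": 0.6},
    {"slide": [0,1,0],"delta_rot": [0,0,0],"hand": 0.6},
    {"slide": [0,1,0],"delta_rot": [0,0,0],"hand": 0.6}
  ]
}}

```text
time_s: 16.08
eef_pos: [0.4417, -0.2502, 0.2812]
eef_rot: [-0.0, 1.0, -0.0, 0.0]
wrist_force: [0.6, 0.3, 0.5]
opening: 0.599
```

Run:
```python
from h import *
snap('side','s6.png');crop('s6.png','s6d.png',265,150,375,240,6);print(ctrl.get_obs()['eef_pos'],ctrl.get_obs()['wrist_force'])
snap('top','t6.png');crop('t6.png','t6d.png',310,165,430,285,5)
```

```text
[ 0.44115249 -0.25575343  0.28081761] [-1.74765081 -4.56137517 -0.54129279]
```

View pics/s6d.png

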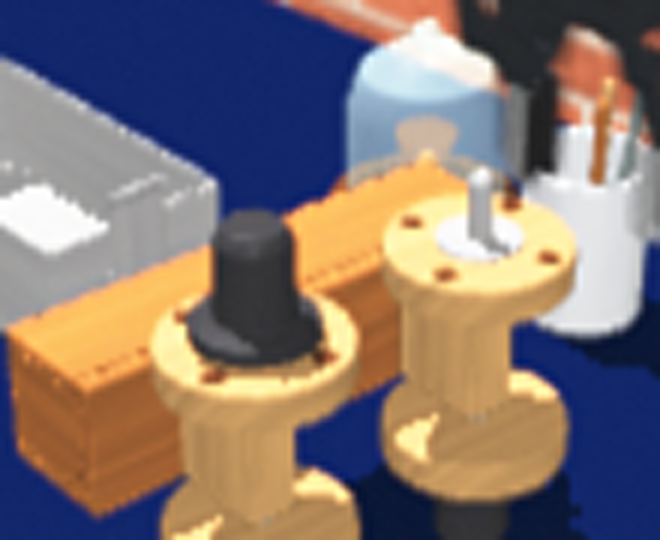

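View pics/t6d.png

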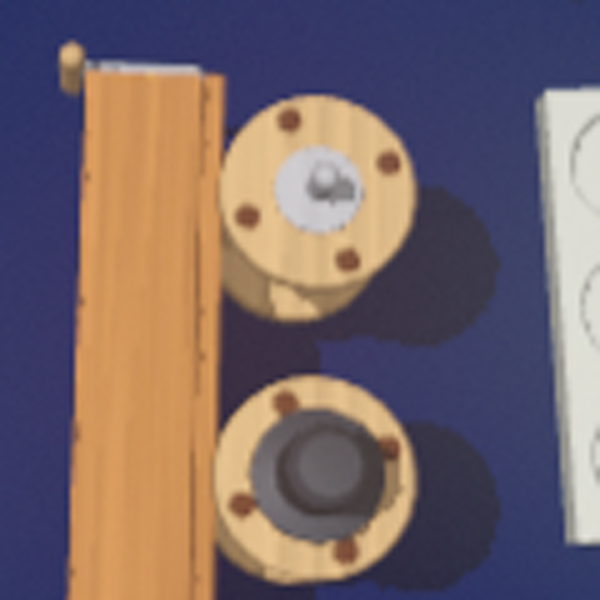

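Emit:
{"api": "drive_tool", "payload": {
  "deltas": [
    {"slide": [0.02,0.8,0.3],"delta_rot": [0,0,0],"hand": 0.65},
    {"slide": [0.01,0.79,0.9],"delta_rot": [0,0,0],"hand": 0.65},
    {"slide": [0,0,0.9],"delta_rot": [0,0,0],"hand": 0.65},
    {"slide": [0,0,0.9],"delta_rot": [0,0,0],"hand": 0.65},
    {"slide": [0,0,0.8],"delta_rot": [0,0,0],"hand": 0.65}
  ]
}}

```text
time_s: 16.8
eef_pos: [0.443, -0.3271, 0.0893]
eef_rot: [-0.001, 1.0, -0.0, -0.0]
wrist_force: [0.8, -0.7, 0.1]
opening: 0.652
```

Emit:
{"api": "drive_tool", "payload": {
  "deltas": [
    {"slide": [0,0,0],"delta_rot": [0,0,0],"hand": 0.65},
    {"slide": [0,0,0],"delta_rot": [0,0,0],"hand": 0.65},
    {"slide": [0,0,0],"delta_rot": [0,0,0],"hand": 0.65},
    {"slide": [0,0,0],"delta_rot": [0,0,0],"hand": 0.65},
    {"slide": [0,0,0],"delta_rot": [0,0,0],"hand": 0.65}
  ]
}}

```text
time_s: 17.42
eef_pos: [0.4436, -0.3285, 0.0922]
eef_rot: [0.001, 1.0, -0.0, 0.0]
wrist_force: [0.3, -0.5, -0.2]
opening: 0.651
```

Emit:
{"api": "drive_tool", "payload": {
  "deltas": [
    {"slide": [-0.01,0.144,0],"delta_rot": [0,0,0],"hand": 0.65},
    {"slide": [0,0,0.5],"delta_rot": [0,0,0],"hand": 0.65},
    {"slide": [0,0,0.5],"delta_rot": [0,0,0],"hand": 0.65},
    {"slide": [0,0,0.26],"delta_rot": [0,0,0],"hand": 0.65},
    {"slide": [0,0,0],"delta_rot": [0,0,0],"hand": 0.65}
  ]
}}

```text
time_s: 18.05
eef_pos: [0.4421, -0.335, 0.0275]
eef_rot: [-0.001, 1.0, -0.0, -0.001]
wrist_force: [0.2, 0.5, -0.2]
opening: 0.647
```

Emit:
{"api": "drive_tool", "payload": {
  "deltas": [
    {"slide": [0,0,0],"delta_rot": [0,0,0],"hand": 0},
    {"slide": [0,0,0],"delta_rot": [0,0,0],"hand": 0},
    {"slide": [0,0,0],"delta_rot": [0,0,0],"hand": 0},
    {"slide": [0,0,0],"delta_rot": [0,0,0],"hand": 0},
    {"slide": [0,0,0],"delta_rot": [0,0,0],"hand": 0}
  ]
}}

```text
time_s: 18.68
eef_pos: [0.4435, -0.3363, 0.0297]
eef_rot: [0.001, 1.0, -0.0, 0.001]
wrist_force: [-0.6, 0.2, 6.1]
opening: 0.395
```

Emit:
{"api": "drive_tool", "payload": {
  "deltas": [
    {"slide": [0,0,0],"delta_rot": [0,0,0],"hand": 0.6},
    {"slide": [0,0,0],"delta_rot": [0,0,0],"hand": 0.6},
    {"slide": [0,0,0],"delta_rot": [0,0,0],"hand": 0.6},
    {"slide": [0,0,0],"delta_rot": [0,0,-0.05],"hand": 0.6},
    {"slide": [0,0,0],"delta_rot": [0,0,-0.05],"hand": 0.6}
  ]
}}

```text
time_s: 19.3
eef_pos: [0.4426, -0.3352, 0.0281]
eef_rot: [-0.0, 0.987, 0.159, -0.0]
wrist_force: [0.4, -0.0, 0.4]
opening: 0.6
```

Emit:
{"api": "drive_tool", "payload": {
  "deltas": [
    {"slide": [0,0,0],"delta_rot": [0,0,-0.05],"hand": 0.6},
    {"slide": [0,0,0],"delta_rot": [0,0,-0.05],"hand": 0.6},
    {"slide": [0,0,0],"delta_rot": [0,0,-0.05],"hand": 0.6},
    {"slide": [0,0,0],"delta_rot": [0,0,-0.05],"hand": 0.6},
    {"slide": [0,0,0],"delta_rot": [0,0,-0.05],"hand": 0.6}
  ]
}}

```text
time_s: 19.92
eef_pos: [0.4426, -0.3352, 0.0281]
eef_rot: [-0.0, 0.851, 0.524, -0.0]
wrist_force: [0.3, 0.7, -0.1]
opening: 0.602
```

Emit:
{"api": "drive_tool", "payload": {
  "deltas": [
    {"slide": [0,0,0],"delta_rot": [0,0,-0.05],"hand": 0.6},
    {"slide": [0,0,0],"delta_rot": [0,0,-0.05],"hand": 0.6},
    {"slide": [0,0,0],"delta_rot": [0,0,-0.05],"hand": 0.6},
    {"slide": [0,0,0],"delta_rot": [0,0,0],"hand": 0.6},
    {"slide": [0,0,0],"delta_rot": [0,0,0],"hand": 0}
  ]
}}

```text
time_s: 20.55
eef_pos: [0.4428, -0.3353, 0.0284]
eef_rot: [0.0, 0.708, 0.706, 0.0]
wrist_force: [-2.5, 3.0, 24.1]
opening: 0.408
```

Emit:
{"api": "drive_tool", "payload": {
  "deltas": [
    {"slide": [0,0,0],"delta_rot": [0,0,0],"hand": 0},
    {"slide": [0,0,0],"delta_rot": [0,0,0],"hand": 0},
    {"slide": [0,0,0],"delta_rot": [0,0,0],"hand": 0},
    {"slide": [0,0,0],"delta_rot": [0,0,0],"hand": 0},
    {"slide": [0,0,0],"delta_rot": [0,0,0],"hand": 0}
  ]
}}

```text
time_s: 21.18
eef_pos: [0.443, -0.3356, 0.0287]
eef_rot: [0.0, 0.707, 0.707, -0.0]
wrist_force: [0.7, 1.2, 5.1]
opening: 0.399
```

Emit:
{"api": "drive_tool", "payload": {
  "deltas": [
    {"slide": [0,0,-0.4],"delta_rot": [0,0,0],"hand": 0},
    {"slide": [0,0,-1],"delta_rot": [0,0,0],"hand": 0},
    {"slide": [0,0,-1],"delta_rot": [0,0,0],"hand": 0},
    {"slide": [0,0,-1],"delta_rot": [0,0,0],"hand": 0},
    {"slide": [0,0,-1],"delta_rot": [0,0,0],"hand": 0}
  ]
}}

```text
time_s: 21.8
eef_pos: [0.4421, -0.3347, 0.249]
eef_rot: [-0.001, 0.707, 0.707, 0.0]
wrist_force: [0.6, -1.0, -1.3]
opening: 0.393
```

Emit:
{"api": "drive_tool", "payload": {
  "deltas": [
    {"slide": [0.86,0.425,0],"delta_rot": [0,0,0],"hand": 0},
    {"slide": [0.86,0.425,0],"delta_rot": [0,0,0],"hand": 0},
    {"slide": [0.86,0.425,0],"delta_rot": [0,0,0],"hand": 0},
    {"slide": [0.86,0.425,0],"delta_rot": [0,0,0],"hand": 0},
    {"slide": [0.86,0.425,0],"delta_rot": [0,0,0],"hand": 0}
  ]
}}

```text
time_s: 22.42
eef_pos: [0.549, -0.1187, 0.2473]
eef_rot: [-0.001, 0.707, 0.707, -0.0]
wrist_force: [-0.4, -0.2, -0.3]
opening: 0.398
```

Emit:
{"api": "drive_tool", "payload": {
  "deltas": [
    {"slide": [0.86,0.425,0],"delta_rot": [0,0,0],"hand": 0},
    {"slide": [0,0,0],"delta_rot": [0,0,0],"hand": 0},
    {"slide": [0,0,0],"delta_rot": [0,0,0],"hand": 0},
    {"slide": [0,0,0],"delta_rot": [0,0,0],"hand": 0},
    {"slide": [0,0,0],"delta_rot": [0,0,0],"hand": 0}
  ]
}}

```text
time_s: 23.05
eef_pos: [0.57, -0.0785, 0.2483]
eef_rot: [-0.0, 0.708, 0.706, -0.0]
wrist_force: [-0.5, -0.7, -0.9]
opening: 0.398
```

Run:
```python
from h import *
snap('side','s7.png');crop('s7.png','s7d.png',310,130,375,205,8);p=ctrl.get_obs()['eef_pos'];print(p)
S=load('s7.png')
f=lambda q:((proj(S,q)-[310,130]+.5)*8-.5).round(1)
print('flange ctr',f([p[0],p[1],p[2]-.006]),'front bottom',f([p[0]-.0214,p[1]-.021,p[2]-.0137]))
for q in((.571,-.077),(.572,-.078)): print('axle tip/hub/at cap',f([*q,.206]),f([*q,.172]),f([*q,p[2]-.006]))
snap('top','t7.png')
```

```text
[ 0.57014005 -0.07834713  0.24836853]
flange ctr [280.5 295.5] front bottom [283.9 358.7]
axle tip/hub/at cap [276.6 389.2] [274.2 475.9] [279.2 293.4]
axle tip/hub/at cap [280.8 389.2] [278.3 475.8] [283.5 293.4]
```

View pics/s7d.png

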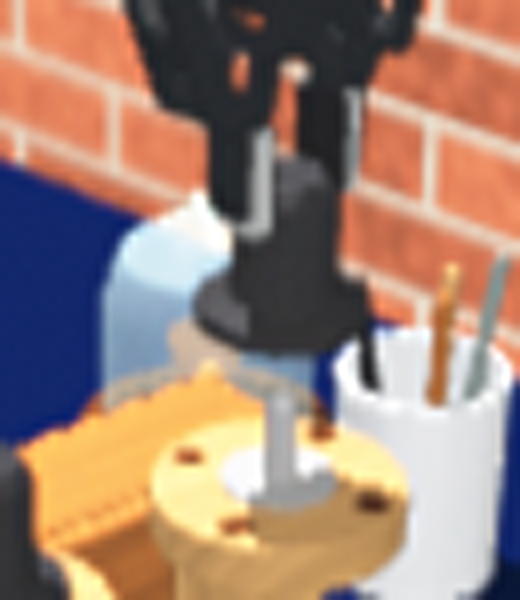

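View pics/t7.png

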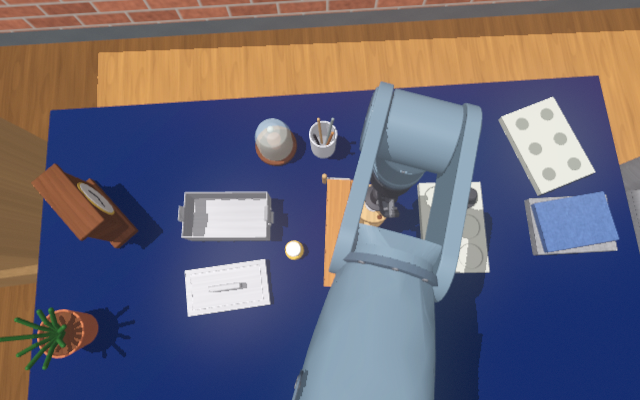

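Run:
```python
from h import *
T=load('top0.png')
print(at(T,323,130,.15),at(T,330,122,.19))
```

```text
[0.76407272 0.02480804 0.15      ] [0.76602168 0.00816993 0.19      ]
```

Emit:
{"api": "drive_tool", "payload": {
  "deltas": [
    {"slide": [0.015,0.025,0.2],"delta_rot": [0,0,0],"hand": 0},
    {"slide": [0,0,0.2],"delta_rot": [0,0,0],"hand": 0},
    {"slide": [0,0,0.1],"delta_rot": [0,0,0],"hand": 0},
    {"slide": [0,0,0],"delta_rot": [0,0,0],"hand": 0},
    {"slide": [0,0,0],"delta_rot": [0,0,0],"hand": 0}
  ]
}}

```text
time_s: 23.78
eef_pos: [0.5718, -0.0767, 0.2236]
eef_rot: [0.0, 0.707, 0.707, 0.0]
wrist_force: [0.7, -0.6, -0.3]
opening: 0.392
```

Emit:
{"api": "drive_tool", "payload": {
  "deltas": [
    {"slide": [0,0,0.06],"delta_rot": [0,0,0],"hand": 0},
    {"slide": [0,0,0.06],"delta_rot": [0,0,0],"hand": 0},
    {"slide": [0,0,0.06],"delta_rot": [0,0,0],"hand": 0},
    {"slide": [0,0,0],"delta_rot": [0,0,0],"hand": 0},
    {"slide": [0,0,0],"delta_rot": [0,0,0],"hand": 0}
  ]
}}

```text
time_s: 24.4
eef_pos: [0.5716, -0.0767, 0.2144]
eef_rot: [-0.0, 0.707, 0.707, -0.0]
wrist_force: [1.0, -0.6, -0.8]
opening: 0.396
```

Emit:
{"api": "drive_tool", "payload": {
  "deltas": [
    {"slide": [-0.012,0,0.04],"delta_rot": [0,0,0],"hand": 0},
    {"slide": [0,0,0.06],"delta_rot": [0,0,0],"hand": 0},
    {"slide": [0,0,0.06],"delta_rot": [0,0,0],"hand": 0},
    {"slide": [0,0,0],"delta_rot": [0,0,0],"hand": 0},
    {"slide": [0,0,0],"delta_rot": [0,0,0],"hand": 0}
  ]
}}

```text
time_s: 25.02
eef_pos: [0.5717, -0.0772, 0.2063]
eef_rot: [-0.0, 0.707, 0.707, 0.0]
wrist_force: [0.1, 0.1, -0.9]
opening: 0.393
```

Run:
```python
from h import *
snap('side','s8.png');crop('s8.png','s8d.png',310,130,375,205,8);o=ctrl.get_obs();print(o['eef_pos'],o['wrist_force'],o['torque'])
```

```text
[ 0.57168801 -0.07725195  0.20630277] [ 0.83900955  0.89417078 -1.76364   ] [ 0.07411527 -0.26566192  0.04297457]
```

View pics/s8d.png

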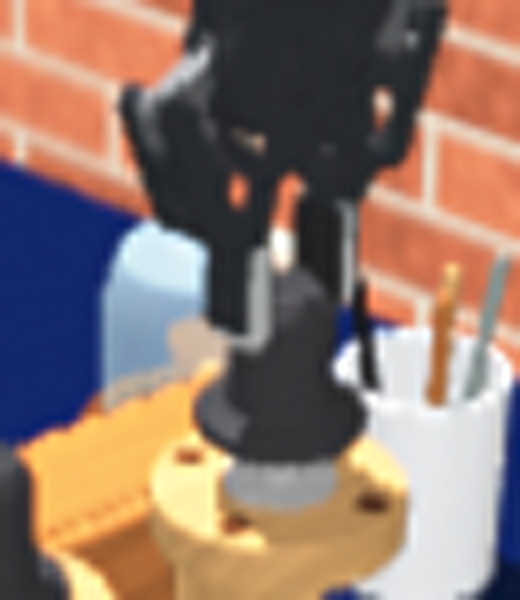

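Emit:
{"api": "drive_tool", "payload": {
  "deltas": [
    {"slide": [0,0,0.05],"delta_rot": [0,0,0],"hand": 0},
    {"slide": [0,0,0.05],"delta_rot": [0,0,0],"hand": 0},
    {"slide": [0,0,0.05],"delta_rot": [0,0,0],"hand": 0},
    {"slide": [0,0,0.05],"delta_rot": [0,0,0],"hand": 0},
    {"slide": [0,0,0.03],"delta_rot": [0,0,0],"hand": 0}
  ]
}}

```text
time_s: 25.7
eef_pos: [0.572, -0.0772, 0.195]
eef_rot: [0.0, 0.707, 0.707, 0.0]
wrist_force: [2.5, 0.4, -1.0]
opening: 0.398
```

Emit:
{"api": "drive_tool", "payload": {
  "deltas": [
    {"slide": [0,0,0.05],"delta_rot": [0,0,0],"hand": 0},
    {"slide": [0,0,0.04],"delta_rot": [0,0,0],"hand": 0},
    {"slide": [0,0,0.04],"delta_rot": [0,0,0],"hand": 0},
    {"slide": [0,0,0],"delta_rot": [0,0,0],"hand": 0},
    {"slide": [0,0,0],"delta_rot": [0,0,0],"hand": 0}
  ]
}}

```text
time_s: 26.32
eef_pos: [0.5717, -0.0772, 0.1879]
eef_rot: [-0.0, 0.707, 0.707, 0.0]
wrist_force: [5.6, 1.0, -1.7]
opening: 0.393
```

Emit:
{"api": "drive_tool", "payload": {
  "deltas": [
    {"slide": [0,0.016,0],"delta_rot": [0,0,0],"hand": 0},
    {"slide": [0,0,0.03],"delta_rot": [0,0,0],"hand": 0},
    {"slide": [0,0,0.03],"delta_rot": [0,0,0],"hand": 0},
    {"slide": [0,0,0],"delta_rot": [0,0,0],"hand": 0},
    {"slide": [0,0,0],"delta_rot": [0,0,0],"hand": 0}
  ]
}}

```text
time_s: 26.95
eef_pos: [0.5723, -0.0771, 0.1857]
eef_rot: [-0.0, 0.707, 0.707, 0.0]
wrist_force: [0.9, 2.9, 5.7]
opening: 0.391
```

Emit:
{"api": "drive_tool", "payload": {
  "deltas": [
    {"slide": [0,0,0.03],"delta_rot": [0,0,0],"hand": 0},
    {"slide": [0,0,0],"delta_rot": [0,0,0],"hand": 0},
    {"slide": [0,0,0],"delta_rot": [0,0,0],"hand": 0},
    {"slide": [0,0,0],"delta_rot": [0,0,0],"hand": 0},
    {"slide": [0,0,0],"delta_rot": [0,0,0],"hand": 0}
  ]
}}

```text
time_s: 27.58
eef_pos: [0.5724, -0.0772, 0.1856]
eef_rot: [0.0, 0.707, 0.707, 0.0]
wrist_force: [-3.6, 3.8, 12.8]
opening: 0.396
```

Emit:
{"api": "drive_tool", "payload": {
  "deltas": [
    {"slide": [0,0,0.02],"delta_rot": [0,0,0],"hand": 0},
    {"slide": [0,0,0.02],"delta_rot": [0,0,0],"hand": 0},
    {"slide": [0,0,0],"delta_rot": [0,0,0],"hand": 0},
    {"slide": [0,0,0],"delta_rot": [0,0,0],"hand": 0},
    {"slide": [0,0,0],"delta_rot": [0,0,0],"hand": 0}
  ]
}}

```text
time_s: 28.2
eef_pos: [0.5726, -0.0772, 0.1854]
eef_rot: [0.001, 0.707, 0.707, 0.0]
wrist_force: [-8.4, 5.1, 24.4]
opening: 0.394
```

Emit:
{"api": "drive_tool", "payload": {
  "deltas": [
    {"slide": [0,0,0],"delta_rot": [0,0,0],"hand": 0.6},
    {"slide": [0,0,0],"delta_rot": [0,0,0],"hand": 0.6},
    {"slide": [0,0,0],"delta_rot": [0,0,0],"hand": 0.6},
    {"slide": [0,0,-0.4],"delta_rot": [0,0,0],"hand": 0.6},
    {"slide": [0,0,-0.8],"delta_rot": [0,0,0],"hand": 0.6}
  ]
}}

```text
time_s: 28.82
eef_pos: [0.5708, -0.077, 0.2398]
eef_rot: [-0.003, 0.707, 0.707, -0.001]
wrist_force: [0.3, -0.3, 0.8]
opening: 0.6
```

Emit:
{"api": "drive_tool", "payload": {
  "deltas": [
    {"slide": [0,0,-0.8],"delta_rot": [0,0,0],"hand": 0.6},
    {"slide": [-0.7,0.08,0],"delta_rot": [0,0,0],"hand": 0.6},
    {"slide": [-1,0.1,0],"delta_rot": [0,0,0],"hand": 0.6},
    {"slide": [-1,0.1,0],"delta_rot": [0,0,0],"hand": 0.6},
    {"slide": [-1,0.1,0],"delta_rot": [0,0,0],"hand": 0.6}
  ]
}}

```text
time_s: 29.45
eef_pos: [0.5911, -0.2639, 0.2812]
eef_rot: [-0.0, 0.707, 0.707, -0.0]
wrist_force: [0.1, 0.4, -0.5]
opening: 0.601
```

Run:
```python
from h import *
snap('side','s9.png');crop('s9.png','s9d.png',265,140,375,240,6);o=ctrl.get_obs();print(o['eef_pos'],o['wrist_force'])
f=lambda c,q:((proj(c,q)-[265,140]+.5)*6-.5).round(1)
S=load('s9.png')
for x,y in((.442,-.064),(.572,-.077)):
  for z in (.172,.18,.188): print(z,f(S,[x-.0214,y-.021,z]))
snap('top','t9.png')
```

```text
[ 0.59053165 -0.27045429  0.28053774] [-3.13269155 -3.08622442 -1.02292641]
0.172 [248.8 433. ]
0.18 [248.3 417. ]
0.188 [247.9 400.9]
0.172 [479.8 329.7]
0.18 [480.2 314.4]
0.188 [480.7 298.9]
```

View pics/s9d.png

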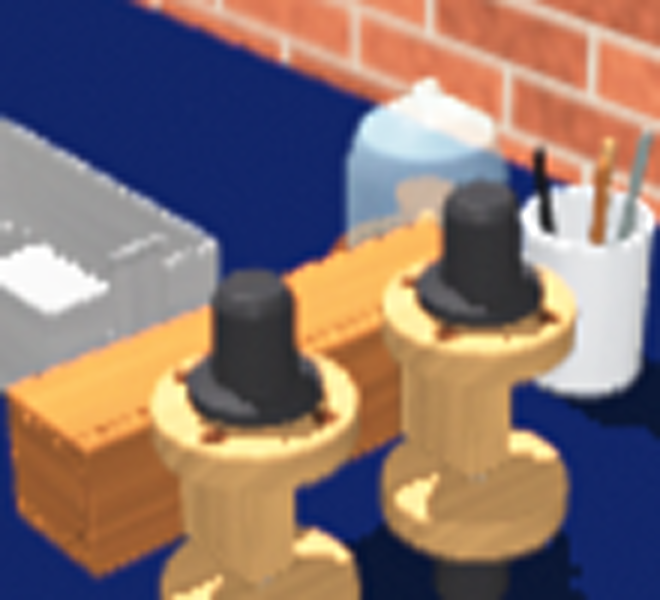

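View pics/t9.png

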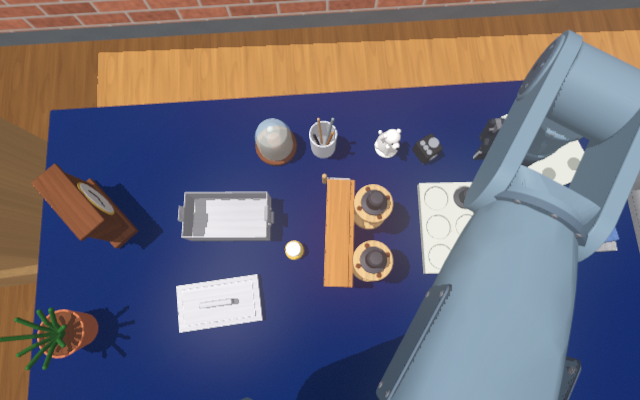

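Emit:
{"api": "drive_tool", "payload": {
  "deltas": [
    {"slide": [-0.75,0.09,0.3],"delta_rot": [0,0,0],"hand": 0.65},
    {"slide": [-0.74,0.08,0.9],"delta_rot": [0,0,0],"hand": 0.65},
    {"slide": [0,0,0.9],"delta_rot": [0,0,0],"hand": 0.65},
    {"slide": [0,0,0.9],"delta_rot": [0,0,0],"hand": 0.65},
    {"slide": [0,0,0.7],"delta_rot": [0,0,0],"hand": 0.65}
  ]
}}

```text
time_s: 30.18
eef_pos: [0.5987, -0.3355, 0.0938]
eef_rot: [-0.002, 0.707, 0.707, -0.0]
wrist_force: [0.2, -0.8, 0.3]
opening: 0.652
```

Emit:
{"api": "drive_tool", "payload": {
  "deltas": [
    {"slide": [0,0,0],"delta_rot": [0,0,0],"hand": 0.65},
    {"slide": [0,0,0],"delta_rot": [0,0,0],"hand": 0.65},
    {"slide": [0,0,0],"delta_rot": [0,0,0],"hand": 0.65},
    {"slide": [0,0,0],"delta_rot": [0,0,0],"hand": 0.65},
    {"slide": [0,0,0],"delta_rot": [0,0,0],"hand": 0.65}
  ]
}}

```text
time_s: 30.8
eef_pos: [0.6001, -0.3371, 0.0978]
eef_rot: [0.001, 0.707, 0.707, 0.0]
wrist_force: [0.0, 0.9, 0.8]
opening: 0.653
```

Emit:
{"api": "drive_tool", "payload": {
  "deltas": [
    {"slide": [-0.15,-0.02,0],"delta_rot": [0,0,0],"hand": 0.65},
    {"slide": [0,0,0.5],"delta_rot": [0,0,0],"hand": 0.65},
    {"slide": [0,0,0.5],"delta_rot": [0,0,0],"hand": 0.65},
    {"slide": [0,0,0.36],"delta_rot": [0,0,0],"hand": 0.65},
    {"slide": [0,0,0],"delta_rot": [0,0,0],"hand": 0.65}
  ]
}}

```text
time_s: 31.42
eef_pos: [0.5975, -0.3437, 0.0269]
eef_rot: [-0.002, 0.707, 0.707, -0.0]
wrist_force: [-0.2, -0.1, 0.2]
opening: 0.645
```

Emit:
{"api": "drive_tool", "payload": {
  "deltas": [
    {"slide": [0,0,0],"delta_rot": [0,0,0],"hand": 0},
    {"slide": [0,0,0],"delta_rot": [0,0,0],"hand": 0},
    {"slide": [0,0,0],"delta_rot": [0,0,0],"hand": 0},
    {"slide": [0,0,0],"delta_rot": [0,0,0],"hand": 0},
    {"slide": [0,0,0],"delta_rot": [0,0,0],"hand": 0}
  ]
}}

```text
time_s: 32.05
eef_pos: [0.5997, -0.345, 0.0304]
eef_rot: [0.001, 0.707, 0.707, 0.0]
wrist_force: [0.3, -0.9, 6.5]
opening: 0.394
```

Emit:
{"api": "drive_tool", "payload": {
  "deltas": [
    {"slide": [0,0,-0.4],"delta_rot": [0,0,0],"hand": 0},
    {"slide": [0,0,-1],"delta_rot": [0,0,0],"hand": 0},
    {"slide": [0,0,-1],"delta_rot": [0,0,0],"hand": 0},
    {"slide": [0,0,-1],"delta_rot": [0,0,0],"hand": 0},
    {"slide": [0,0,-1],"delta_rot": [0,0,0],"hand": 0}
  ]
}}

```text
time_s: 32.67
eef_pos: [0.5982, -0.3438, 0.2513]
eef_rot: [-0.0, 0.707, 0.707, -0.0]
wrist_force: [0.4, -1.4, -1.2]
opening: 0.393
```

Emit:
{"api": "drive_tool", "payload": {
  "deltas": [
    {"slide": [0,0,-1],"delta_rot": [0,0,0],"hand": 0},
    {"slide": [0.9,-0.016,0],"delta_rot": [0,0,0],"hand": 0},
    {"slide": [0.9,-0.016,0],"delta_rot": [0,0,0],"hand": 0},
    {"slide": [0.9,-0.016,0],"delta_rot": [0,0,0],"hand": 0},
    {"slide": [0.9,-0.016,0],"delta_rot": [0,0,0],"hand": 0}
  ]
}}

```text
time_s: 33.3
eef_pos: [0.595, -0.1626, 0.2997]
eef_rot: [-0.0, 0.707, 0.707, -0.0]
wrist_force: [0.1, 0.6, -1.5]
opening: 0.392
```

Emit:
{"api": "drive_tool", "payload": {
  "deltas": [
    {"slide": [0.9,-0.016,0],"delta_rot": [0,0,0],"hand": 0},
    {"slide": [0.9,-0.016,0],"delta_rot": [0,0,0],"hand": 0},
    {"slide": [0.9,-0.016,0],"delta_rot": [0,0,0],"hand": 0},
    {"slide": [0.9,-0.016,0],"delta_rot": [0,0,0],"hand": 0},
    {"slide": [0.9,-0.016,0],"delta_rot": [0,0,0],"hand": 0}
  ]
}}

```text
time_s: 33.92
eef_pos: [0.5911, 0.0622, 0.2997]
eef_rot: [-0.0, 0.707, 0.707, -0.0]
wrist_force: [0.2, 0.0, -1.1]
opening: 0.391
```

Emit:
{"api": "drive_tool", "payload": {
  "deltas": [
    {"slide": [0.9,-0.016,0],"delta_rot": [0,0,0],"hand": 0},
    {"slide": [0.9,-0.016,0],"delta_rot": [0,0,0],"hand": 0},
    {"slide": [0.9,-0.016,0],"delta_rot": [0,0,0],"hand": 0},
    {"slide": [0.9,-0.016,0],"delta_rot": [0,0,0],"hand": 0},
    {"slide": [0.9,-0.016,0],"delta_rot": [0,0,0],"hand": 0}
  ]
}}

```text
time_s: 34.55
eef_pos: [0.5872, 0.2871, 0.2997]
eef_rot: [0.0, 0.707, 0.707, -0.0]
wrist_force: [0.7, -0.2, -0.6]
opening: 0.388
```

Emit:
{"api": "drive_tool", "payload": {
  "deltas": [
    {"slide": [0,0,0],"delta_rot": [0,0,0],"hand": 0},
    {"slide": [0,0,0],"delta_rot": [0,0,0],"hand": 0},
    {"slide": [0,0,0],"delta_rot": [0,0,0],"hand": 0},
    {"slide": [0,0,0],"delta_rot": [0,0,0],"hand": 0},
    {"slide": [0,0,0],"delta_rot": [0,0,0],"hand": 0}
  ]
}}

```text
time_s: 35.17
eef_pos: [0.5881, 0.285, 0.299]
eef_rot: [0.0, 0.708, 0.707, -0.0]
wrist_force: [-0.6, -0.6, -0.6]
opening: 0.391
```

Emit:
{"api": "drive_tool", "payload": {
  "deltas": [
    {"slide": [0,0,0.9],"delta_rot": [0,0,0],"hand": 0},
    {"slide": [0,0,0.9],"delta_rot": [0,0,0],"hand": 0},
    {"slide": [0,0,0.9],"delta_rot": [0,0,0],"hand": 0},
    {"slide": [0,0,0.9],"delta_rot": [0,0,0],"hand": 0},
    {"slide": [0,0,0],"delta_rot": [0,0,0],"hand": 0}
  ]
}}

```text
time_s: 35.8
eef_pos: [0.5847, 0.2845, 0.1144]
eef_rot: [-0.002, 0.707, 0.707, -0.004]
wrist_force: [-0.4, 0.2, 0.0]
opening: 0.39
```

Emit:
{"api": "drive_tool", "payload": {
  "deltas": [
    {"slide": [0,0,0.8],"delta_rot": [0,0,0],"hand": 0},
    {"slide": [0,0,0.7],"delta_rot": [0,0,0],"hand": 0},
    {"slide": [0,0,0.3],"delta_rot": [0,0,0],"hand": 0},
    {"slide": [0,0,0],"delta_rot": [0,0,0],"hand": 0},
    {"slide": [0,0,0],"delta_rot": [0,0,0],"hand": 0}
  ]
}}

```text
time_s: 36.42
eef_pos: [0.5897, 0.2862, 0.0313]
eef_rot: [0.001, 0.707, 0.707, 0.002]
wrist_force: [0.7, -0.9, -0.8]
opening: 0.393
```

Emit:
{"api": "drive_tool", "payload": {
  "deltas": [
    {"slide": [0,0,0.1],"delta_rot": [0,0,0],"hand": 0},
    {"slide": [0,0,0.1],"delta_rot": [0,0,0],"hand": 0},
    {"slide": [0,0,0.06],"delta_rot": [0,0,0],"hand": 0},
    {"slide": [0,0,0],"delta_rot": [0,0,0],"hand": 0},
    {"slide": [0,0,0],"delta_rot": [0,0,0],"hand": 0}
  ]
}}

```text
time_s: 37.05
eef_pos: [0.5881, 0.2858, 0.0173]
eef_rot: [0.0, 0.707, 0.707, -0.0]
wrist_force: [-3.5, -2.2, 9.3]
opening: 0.388
```

Emit:
{"api": "drive_tool", "payload": {
  "deltas": [
    {"slide": [0,0,0],"delta_rot": [0,0,0],"hand": 0.6},
    {"slide": [0,0,0],"delta_rot": [0,0,0],"hand": 0.6},
    {"slide": [0,0,0],"delta_rot": [0,0,0],"hand": 0.6},
    {"slide": [0,0,-0.3],"delta_rot": [0,0,0],"hand": 0.6},
    {"slide": [0,0,-0.8],"delta_rot": [0,0,0],"hand": 0.6}
  ]
}}

```text
time_s: 37.67
eef_pos: [0.5861, 0.2852, 0.0697]
eef_rot: [-0.001, 0.707, 0.707, -0.002]
wrist_force: [0.3, -0.4, -0.8]
opening: 0.601
```

Emit:
{"api": "drive_tool", "payload": {
  "deltas": [
    {"slide": [0,0,-0.9],"delta_rot": [0,0,0],"hand": 0.6},
    {"slide": [0,0,-0.9],"delta_rot": [0,0,0],"hand": 0.6},
    {"slide": [-1,-0.5,0],"delta_rot": [0,0,0],"hand": 0.6},
    {"slide": [-1,-0.5,0],"delta_rot": [0,0,0],"hand": 0.6},
    {"slide": [-1,-0.5,0],"delta_rot": [0,0,0],"hand": 0.6}
  ]
}}

```text
time_s: 38.3
eef_pos: [0.5124, 0.1345, 0.1622]
eef_rot: [0.001, 0.707, 0.707, 0.001]
wrist_force: [0.4, -0.9, 0.5]
opening: 0.601
```

Emit:
{"api": "drive_tool", "payload": {
  "deltas": [
    {"slide": [-1,0,-1],"delta_rot": [0,0,0],"hand": 0.6},
    {"slide": [-1,0,0],"delta_rot": [0,0,0],"hand": 0.6},
    {"slide": [0,0,0],"delta_rot": [0,0,0],"hand": 0.6},
    {"slide": [0,0,0],"delta_rot": [0,0,0],"hand": 0.6},
    {"slide": [0,0,0],"delta_rot": [0,0,0],"hand": 0.6}
  ]
}}

```text
time_s: 38.92
eef_pos: [0.5126, 0.0427, 0.2049]
eef_rot: [-0.0, 0.707, 0.707, -0.0]
wrist_force: [1.3, 0.0, -0.7]
opening: 0.597
```

Run:
```python
from h import *
snap('side','s10.png');snap('top','t10.png');crop('t10.png','t10c.png',165,175,325,325,4)
crop('s10.png','s10c.png',180,140,320,240,5)
```

```text
(no output)
```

View pics/t10c.png

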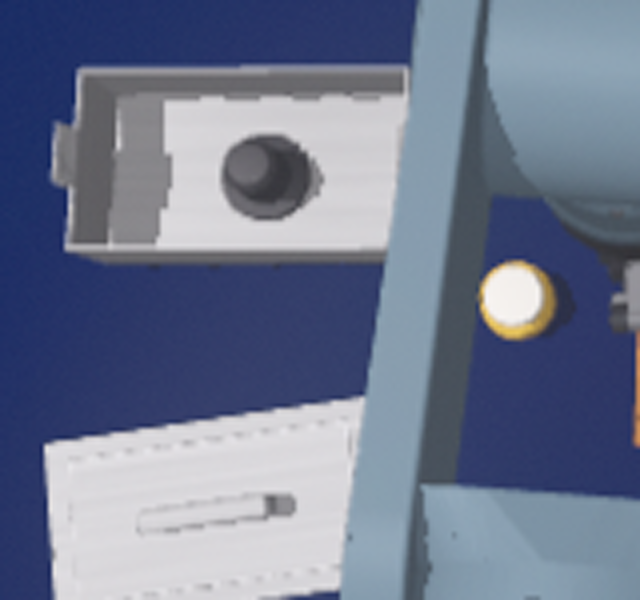

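View pics/s10c.png

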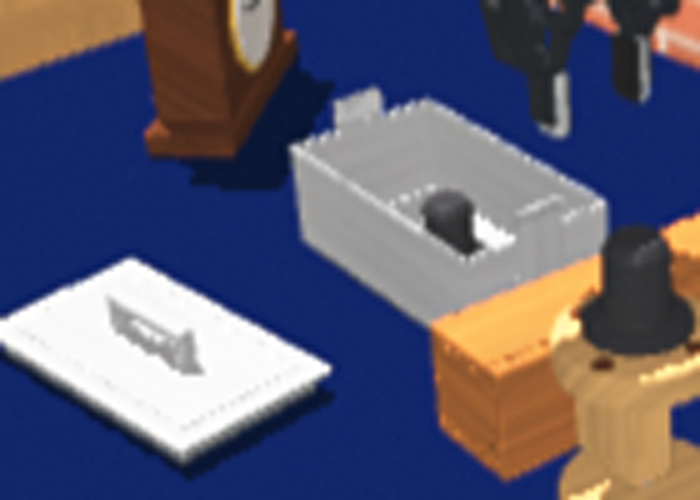

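Run:
```python
from h import *
crop('t9.png','t9c.png',165,260,285,345,6); crop('s10.png','s10e.png',160,180,255,240,8)
crop('top0.png','t0t.png',170,180,285,245,6)
```

```text
(no output)
```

View pics/t9c.png

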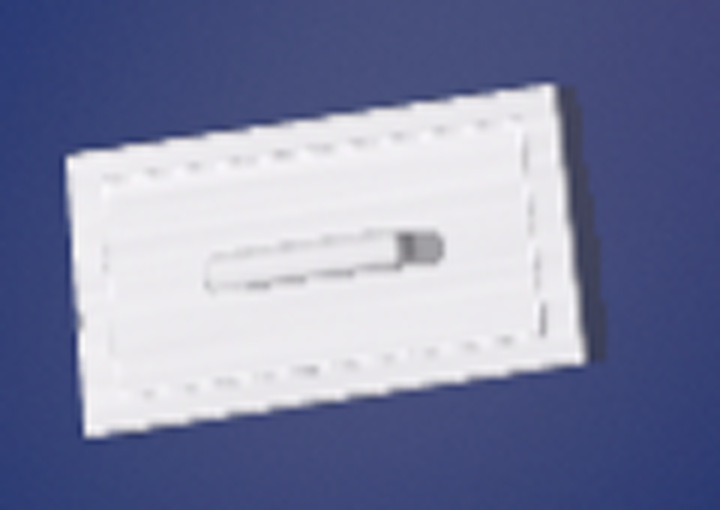

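View pics/s10e.png

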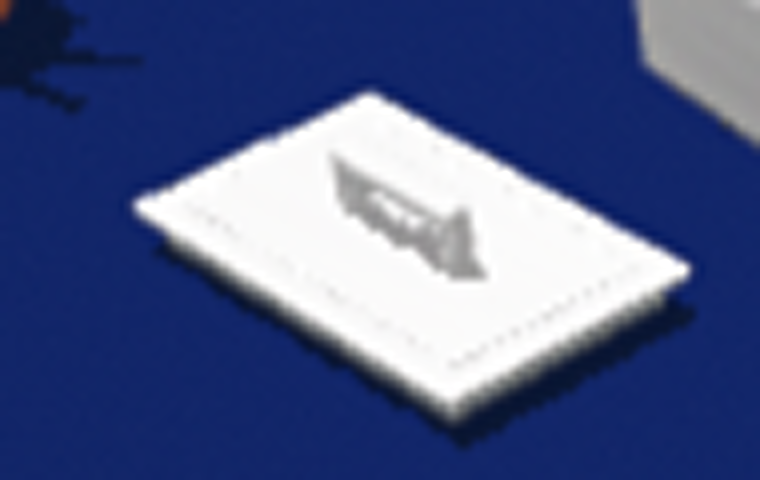

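View pics/t0t.png

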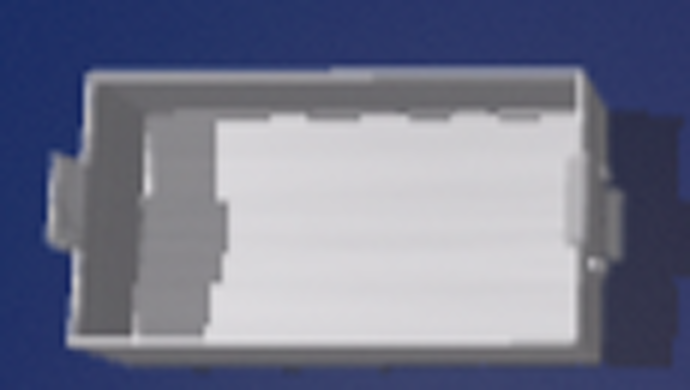

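Run:
```python
from h import *
T=load('top0.png');S=load('s10.png');S0=load('side0.png')
k=[(58,105),(58,-105),(-58,-105),(-58,105)]
t=[(88,74),(583,70),(585,346),(68,345)]
o=[(T,cc(*p,6,170,180),(a/1e3,b/1e3,.075)) for p,(a,b) in zip(t,k)]
print('tinT',*fit(o,[.58,.28,0]))
sb=lambda x,y:cc(x,y,5,180,140)
o2=[(S0,sb(x,y),(X/1e3,Y/1e3,.075)) for x,y,X,Y in [(293,150,-58,105),(428,98,58,105),(606,204,58,-105)]]
print('tin both',*fit(o+o2,[.58,.28,0]))
# clasps tops: left hook top approx, right
l=[(66,156),(557,84),(586,362),(84,437)]
o=[(T,cc(*p,6,165,260),(a/1e3,b/1e3,.019)) for p,(a,b) in zip(l,k)]
print('lidT',*fit(o,[.38,.3,.07]))
l=[(370,91),(692,268),(455,407),(132,207)]
o2=[(S,cc(*p,8,160,180),(a/1e3,b/1e3,.019)) for p,(a,b) in zip(l,k)]
print('lidS',*fit(o2,[.38,.3,.07]));print('lid both',*fit(o+o2,[.38,.3,.07]))
# handle
h=[(206,258,7,40),(397,232,7,-40),(399,268,-7,-40),(210,292,-7,40)]
o=[(T,cc(x,y,6,165,260),(X/1e3,Y/1e3,.049)) for x,y,X,Y in h]
print('handleT',*fit(o,[.38,.3,.07]))
```

```text
tinT [ 0.58821792  0.28508585 -0.06361206] [[0.2, 0.1], [0.3, 0.2], [-1.1, -0.5], [0.5, 0.3]]
tin both [ 0.58842389  0.28475052 -0.06564129] [[0.4, -0.1], [0.5, 0.2], [-1.0, -0.5], [0.6, 0.1], [-0.6, -0.5], [-0.3, 0.2], [-0.0, -0.4]]
lidT [0.37150663 0.31918344 0.07216326] [[0.1, -0.0], [-0.2, 0.1], [-0.1, -0.0], [0.2, -0.1]]
lidS [0.37115809 0.31610018 0.08304774] [[-0.0, 0.7], [-0.0, 0.1], [-0.2, -0.7], [0.2, 0.1]]
lid both [0.37168616 0.31859094 0.07578908] [[0.3, 0.1], [-0.1, -0.1], [0.2, -0.3], [0.5, -0.0], [-0.0, 0.3], [-0.5, -0.1], [-0.8, -1.0], [0.2, -0.4]]
handleT [0.37111677 0.31966449 0.05580771] [[-0.2, -0.0], [0.3, 0.1], [0.4, -0.1], [-0.5, 0.1]]
```

Emit:
{"api": "drive_tool", "payload": {
  "deltas": [
    {"slide": [0.92,-0.47,0],"delta_rot": [0,0,0],"hand": 0.5},
    {"slide": [0.92,-0.47,0],"delta_rot": [0,0,0],"hand": 0.5},
    {"slide": [0.92,-0.47,0],"delta_rot": [0,0,0],"hand": 0.5},
    {"slide": [0.92,-0.47,0],"delta_rot": [0,0,0],"hand": 0.5},
    {"slide": [0.92,-0.47,0],"delta_rot": [0,0,0],"hand": 0.5}
  ]
}}

```text
time_s: 39.65
eef_pos: [0.3941, 0.2737, 0.205]
eef_rot: [-0.0, 0.707, 0.707, 0.0]
wrist_force: [-0.2, 0.2, 0.8]
opening: 0.501
```

Emit:
{"api": "drive_tool", "payload": {
  "deltas": [
    {"slide": [0.92,-0.47,0],"delta_rot": [0,0,0],"hand": 0.5},
    {"slide": [0,0,0.6],"delta_rot": [0,0,-0.0235],"hand": 0.5},
    {"slide": [0,0,0.8],"delta_rot": [0,0,0],"hand": 0.5},
    {"slide": [0,0,0.6],"delta_rot": [0,0,0],"hand": 0.5},
    {"slide": [0,0,0],"delta_rot": [0,0,0],"hand": 0.5}
  ]
}}

```text
time_s: 40.28
eef_pos: [0.3694, 0.3172, 0.1027]
eef_rot: [-0.001, 0.68, 0.733, -0.003]
wrist_force: [0.1, 0.1, 0.1]
opening: 0.497
```

Emit:
{"api": "drive_tool", "payload": {
  "deltas": [
    {"slide": [0,0,0],"delta_rot": [0,0,0],"hand": 0.5},
    {"slide": [0,0,0],"delta_rot": [0,0,0],"hand": 0.5},
    {"slide": [0,0,0],"delta_rot": [0,0,0],"hand": 0.5},
    {"slide": [0,0,0],"delta_rot": [0,0,0],"hand": 0.5},
    {"slide": [0,0,0],"delta_rot": [0,0,0],"hand": 0.5}
  ]
}}

```text
time_s: 40.9
eef_pos: [0.3721, 0.3177, 0.1053]
eef_rot: [0.0, 0.681, 0.732, 0.0]
wrist_force: [0.2, -0.4, -0.2]
opening: 0.5
```

Run:
```python
from h import *
snap('side','s11.png');snap('top','t11.png');crop('s11.png','s11c.png',140,120,280,240,5)
o=ctrl.get_obs();print(o['eef_pos'],o['eef_rot'])
```

```text
[0.37200654 0.31761956 0.10512003] [-8.88207611e-06  6.80823980e-01  7.32447068e-01  2.66659393e-05]
```

View pics/s11c.png

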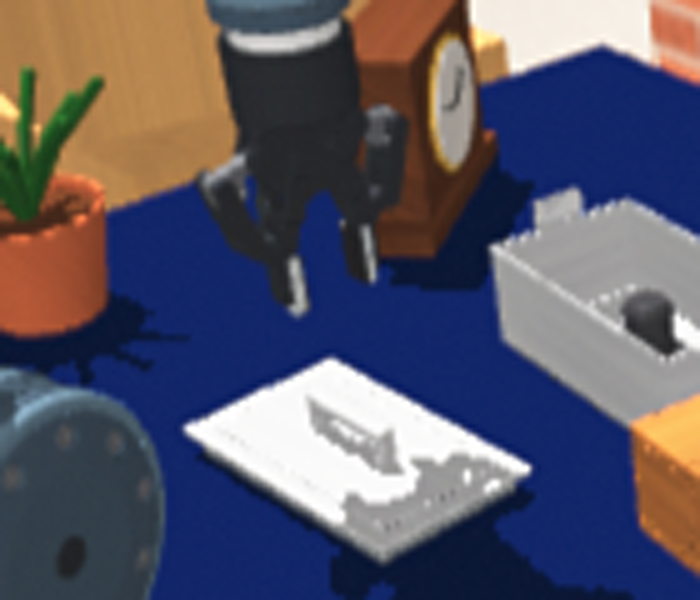

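View pics/t11.png

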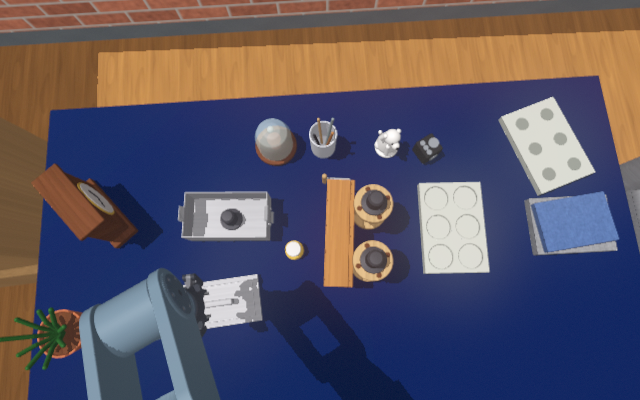

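Emit:
{"api": "drive_tool", "payload": {
  "deltas": [
    {"slide": [0.02,0,0.5],"delta_rot": [0,0,0],"hand": 0.5},
    {"slide": [0,0,0.5],"delta_rot": [0,0,0],"hand": 0.5},
    {"slide": [0,0,0.38],"delta_rot": [0,0,0],"hand": 0.5},
    {"slide": [0,0,0.16],"delta_rot": [0,0,0],"hand": 0.5},
    {"slide": [0,0,0],"delta_rot": [0,0,0],"hand": 0.5}
  ]
}}

```text
time_s: 41.62
eef_pos: [0.3717, 0.3185, 0.0278]
eef_rot: [-0.0, 0.681, 0.732, -0.0]
wrist_force: [0.5, 0.1, 0.0]
opening: 0.499
```

Emit:
{"api": "drive_tool", "payload": {
  "deltas": [
    {"slide": [0,0,0],"delta_rot": [0,0,0],"hand": 0.3},
    {"slide": [0,0,0],"delta_rot": [0,0,0],"hand": 0},
    {"slide": [0,0,0],"delta_rot": [0,0,0],"hand": 0},
    {"slide": [0,0,0],"delta_rot": [0,0,0],"hand": 0},
    {"slide": [0,0,0],"delta_rot": [0,0,0],"hand": 0}
  ]
}}

```text
time_s: 42.25
eef_pos: [0.3719, 0.3187, 0.0281]
eef_rot: [0.0, 0.681, 0.733, 0.0]
wrist_force: [-0.5, 0.2, -0.1]
opening: 0.001
```

Run:
```python
from h import *
snap('side','s12.png');snap('top','t12.png');crop('s12.png','s12c.png',140,120,280,240,5)
crop('t12.png','t12c.png',130,240,290,360,5)
o=ctrl.get_obs();print(o['eef_pos'],o['opening'])
```

```text
[0.37187936 0.31864693 0.02806271] -0.0018537651067787558
```

View pics/s12c.png

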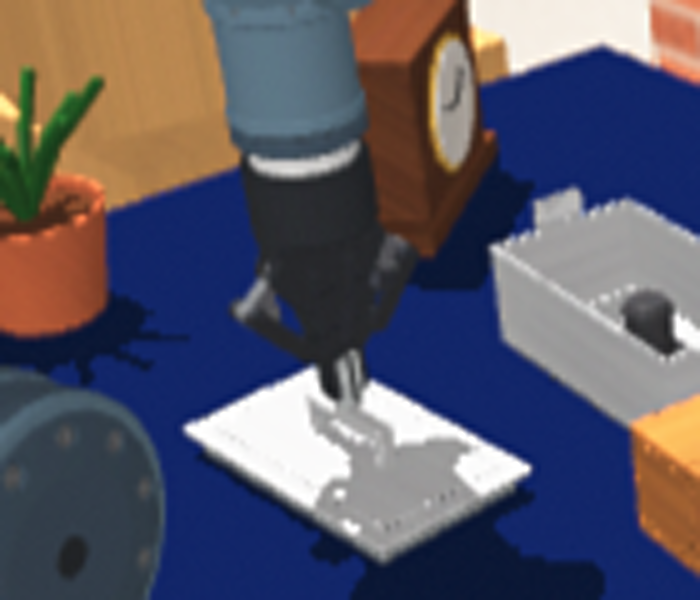

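View pics/t12c.png

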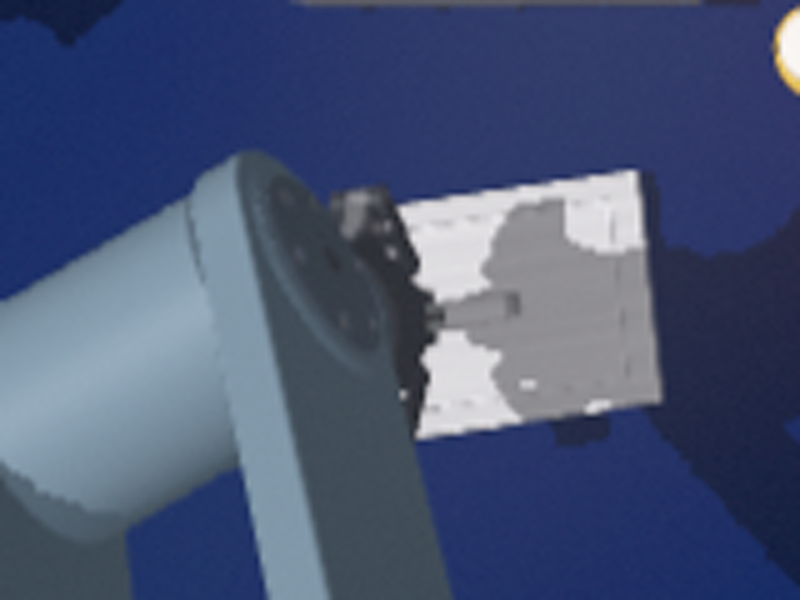

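Run:
```python
from h import *
S=load('s12.png');T=load('t12.png');p=ctrl.get_obs()['eef_pos']
for dz in(0,.01,.02,.04,.06): print(dz,(proj(S,p+[0,0,dz])-[140,120])*5,(proj(T,p+[0,0,dz])-[130,240])*5)
for l in((0,.04,.049),(0,0,.049),(0,-.04,.049),(0,.04,.037),(0,-.04,.037),(0,.04,.019),(0,-.04,.019)):
  q=np.array([.3717-.074*l[1],.319+l[1],l[2]]);print(l,(proj(S,q)-[140,120])*5,(proj(T,q)-[130,240])*5)
crop('s12.png','s12d.png',190,180,235,225,14)
```

```text
0 [350.04022541 432.7714498 ] [439.06414628 312.9334663 ]
0.01 [347.78593147 419.65560432] [433.62892968 313.85253624]
0.02 [345.51386912 406.4363794 ] [428.08202031 314.79049292]
0.04 [340.91559223 379.68286334] [416.63906269 316.72544404]
0.06 [336.24366686 352.50084854] [404.70564571 318.74332957]
(0, 0.04, 0.049) [307.37557577 383.9847008 ] [345.61802737 327.42957699]
(0, 0, 0.049) [344.75441162 405.0933542 ] [426.84470918 315.30518156]
(0, -0.04, 0.049) [383.44171208 426.94092645] [507.85743913 303.21272191]
(0, 0.04, 0.037) [310.23137273 399.67695329] [353.28279164 326.14943435]
(0, -0.04, 0.037) [386.03261689 442.97408812] [513.52683549 302.2307742 ]
(0, 0.04, 0.019) [314.46583628 422.94480884] [364.4353621  324.28677029]
(0, -0.04, 0.019) [389.87276382 466.73786992] [521.77670881 300.80188411]
```

View pics/s12d.png

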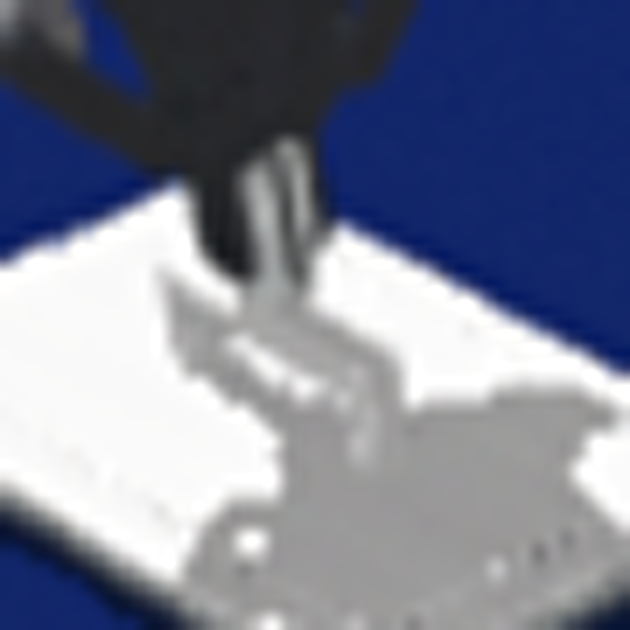

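Emit:
{"api": "drive_tool", "payload": {
  "deltas": [
    {"slide": [0,0,-0.1],"delta_rot": [0,0,0],"hand": 0},
    {"slide": [0,0,-0.2],"delta_rot": [0,0,0],"hand": 0},
    {"slide": [0,0,-0.3],"delta_rot": [0,0,0],"hand": 0},
    {"slide": [0,0,0],"delta_rot": [0,0,0],"hand": 0},
    {"slide": [0,0,0],"delta_rot": [0,0,0],"hand": 0}
  ]
}}

```text
time_s: 42.98
eef_pos: [0.372, 0.3187, 0.0583]
eef_rot: [0.0, 0.681, 0.732, 0.0]
wrist_force: [0.5, -0.5, -0.5]
opening: -0.001
```

Run:
```python
from h import *
snap('side','s13.png');crop('s13.png','s13c.png',150,140,260,230,6);snap('top','t13.png');crop('t13.png','t13c.png',130,240,290,360,5)
o=ctrl.get_obs();print(o['eef_pos'],o['opening'],o['wrist_force'])
```

```text
[0.37160176 0.31849321 0.0577714 ] -0.001456009456205933 [-0.23790175  0.58875342  0.1851934 ]
```

View pics/s13c.png

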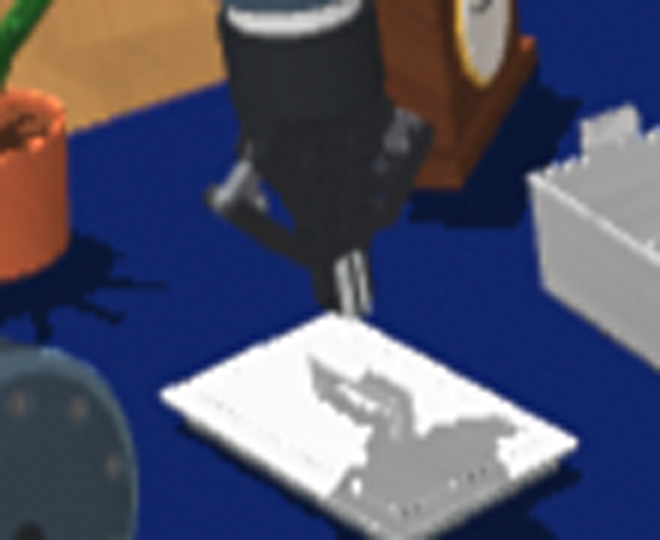

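View pics/t13c.png

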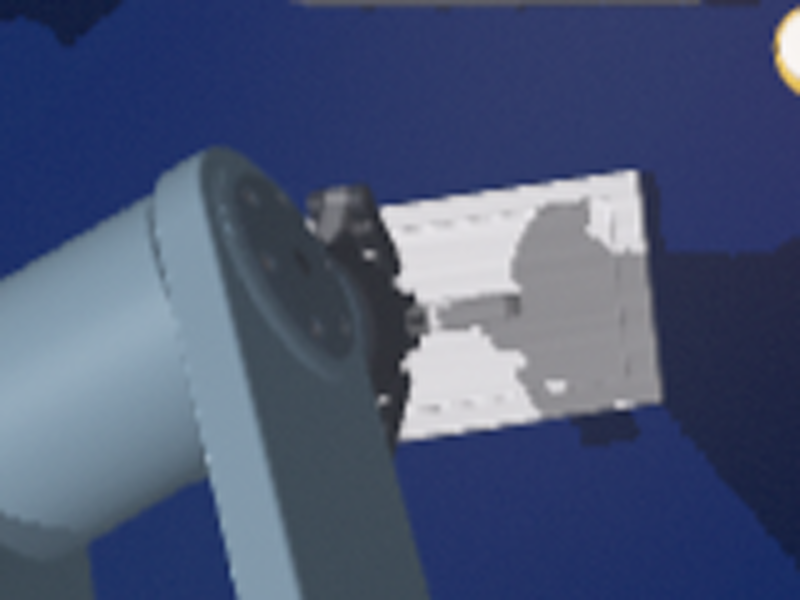

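Emit:
{"api": "drive_tool", "payload": {
  "deltas": [
    {"slide": [0,0,0],"delta_rot": [0,0,0],"hand": 0.5},
    {"slide": [0,0,0],"delta_rot": [0,0,0],"hand": 0.5},
    {"slide": [0,0,0],"delta_rot": [0,0,0],"hand": 0.5},
    {"slide": [0,0,0.3],"delta_rot": [0,0,0],"hand": 0.5},
    {"slide": [0,0,0.3],"delta_rot": [0,0,0],"hand": 0.5}
  ]
}}

```text
time_s: 43.7
eef_pos: [0.3716, 0.3185, 0.0268]
eef_rot: [-0.0, 0.681, 0.732, -0.0]
wrist_force: [-0.1, -0.1, -0.5]
opening: 0.502
```

Emit:
{"api": "drive_tool", "payload": {
  "deltas": [
    {"slide": [0,0,0.2],"delta_rot": [0,0,0],"hand": 0.5},
    {"slide": [0,0,0.1],"delta_rot": [0,0,0],"hand": 0.5},
    {"slide": [0,0,0],"delta_rot": [0,0,0],"hand": 0.5},
    {"slide": [0,0,0],"delta_rot": [0,0,0],"hand": 0.5},
    {"slide": [0,0,0],"delta_rot": [0,0,0],"hand": 0.5}
  ]
}}

```text
time_s: 44.32
eef_pos: [0.3723, 0.3189, 0.0135]
eef_rot: [0.0, 0.681, 0.733, 0.0]
wrist_force: [-0.8, 0.3, 0.1]
opening: 0.502
```

Run:
```python
from h import *
snap('side','s14.png');crop('s14.png','s14c.png',150,140,260,230,6)
o=ctrl.get_obs();print(o['eef_pos'],o['opening'],o['wrist_force'])
```

```text
[0.37228491 0.31882527 0.01349345] 0.49687624849309225 [-0.05192772  0.14629474  0.15627081]
```

View pics/s14c.png

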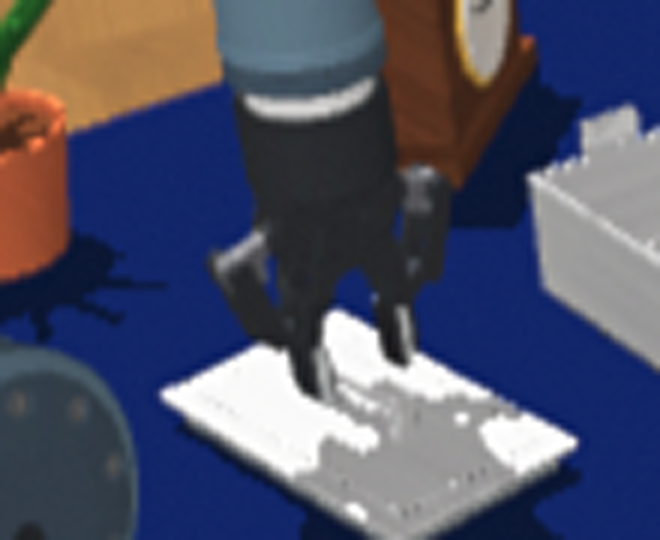

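Emit:
{"api": "drive_tool", "payload": {
  "deltas": [
    {"slide": [0,0,0.08],"delta_rot": [0,0,0],"hand": 0.5},
    {"slide": [0,0,0.08],"delta_rot": [0,0,0],"hand": 0.5},
    {"slide": [0,0,0],"delta_rot": [0,0,0],"hand": 0.5},
    {"slide": [0,0,0],"delta_rot": [0,0,0],"hand": 0.3},
    {"slide": [0,0,0],"delta_rot": [0,0,0],"hand": 0.1}
  ]
}}

```text
time_s: 45.0
eef_pos: [0.3721, 0.3187, 0.0053]
eef_rot: [0.0, 0.681, 0.732, 0.0]
wrist_force: [0.9, 0.1, -2.8]
opening: 0.147
```

Emit:
{"api": "drive_tool", "payload": {
  "deltas": [
    {"slide": [0,0,0],"delta_rot": [0,0,0],"hand": 0},
    {"slide": [0,0,0],"delta_rot": [0,0,0],"hand": 0},
    {"slide": [0,0,0],"delta_rot": [0,0,0],"hand": 0},
    {"slide": [0,0,0],"delta_rot": [0,0,0],"hand": 0},
    {"slide": [0,0,0],"delta_rot": [0,0,0],"hand": 0}
  ]
}}

```text
time_s: 45.62
eef_pos: [0.3721, 0.3187, 0.0052]
eef_rot: [0.0, 0.681, 0.733, 0.0]
wrist_force: [-1.6, -0.3, 4.7]
opening: 0.148
```

Emit:
{"api": "drive_tool", "payload": {
  "deltas": [
    {"slide": [0,0,-0.3],"delta_rot": [0,0,0],"hand": 0},
    {"slide": [0,0,-0.7],"delta_rot": [0,0,0],"hand": 0},
    {"slide": [0,0,-0.8],"delta_rot": [0,0,0],"hand": 0},
    {"slide": [0,0,-0.8],"delta_rot": [0,0,0],"hand": 0},
    {"slide": [0,0,-0.8],"delta_rot": [0,0,0],"hand": 0}
  ]
}}

```text
time_s: 46.25
eef_pos: [0.3714, 0.3184, 0.1766]
eef_rot: [-0.0, 0.681, 0.733, -0.0]
wrist_force: [0.1, 0.3, -1.7]
opening: 0.148
```

Emit:
{"api": "drive_tool", "payload": {
  "deltas": [
    {"slide": [0,0,0],"delta_rot": [0,0,0.022],"hand": 0},
    {"slide": [0,0,0],"delta_rot": [0,0,0.022],"hand": 0},
    {"slide": [-0.1,0.7,0],"delta_rot": [0,0,0],"hand": 0},
    {"slide": [-0.1,0.7,0],"delta_rot": [0,0,0],"hand": 0},
    {"slide": [-0.1,0.7,0],"delta_rot": [0,0,0],"hand": 0}
  ]
}}

```text
time_s: 46.88
eef_pos: [0.4762, 0.2965, 0.1753]
eef_rot: [-0.0, 0.73, 0.684, -0.0]
wrist_force: [0.4, 0.7, -2.1]
opening: 0.149
```

Emit:
{"api": "drive_tool", "payload": {
  "deltas": [
    {"slide": [-0.1,0.7,0],"delta_rot": [0,0,0],"hand": 0},
    {"slide": [-0.1,0.7,0],"delta_rot": [0,0,0],"hand": 0},
    {"slide": [0,0,0],"delta_rot": [0,0,0],"hand": 0},
    {"slide": [0,0,0],"delta_rot": [0,0,0],"hand": 0},
    {"slide": [0,0,0],"delta_rot": [0,0,0],"hand": 0}
  ]
}}

```text
time_s: 47.5
eef_pos: [0.5438, 0.2827, 0.175]
eef_rot: [-0.0, 0.729, 0.684, -0.0]
wrist_force: [-0.1, 0.1, -2.6]
opening: 0.145
```

Run:
```python
from h import *
snap('side','s15.png');crop('s15.png','s15c.png',180,80,310,200,5);snap('top','t15.png')
o=ctrl.get_obs();print(o['eef_pos'],o['eef_rot'],o['opening'],o['wrist_force'])
```

```text
[0.54409403 0.28274609 0.17525418] [-4.81480351e-05  7.29411163e-01  6.84075545e-01 -3.85922114e-05] 0.15162759601550993 [-0.46529528 -0.16519529 -2.41476219]
```

View pics/s15c.png

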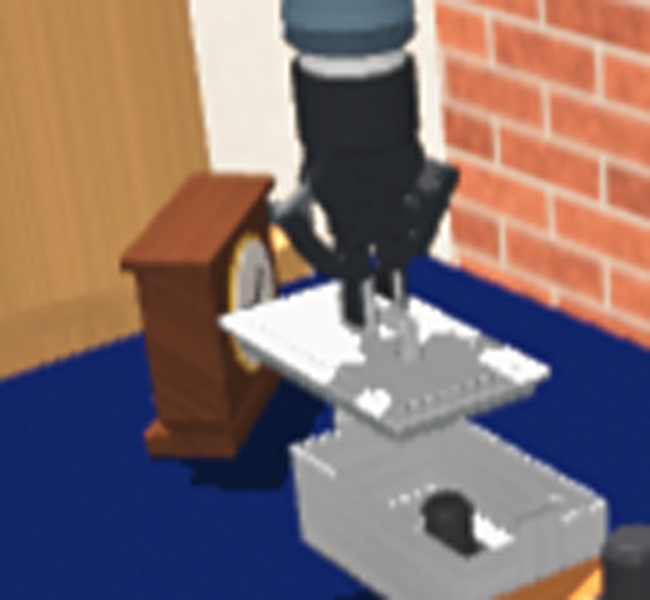

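View pics/t15.png

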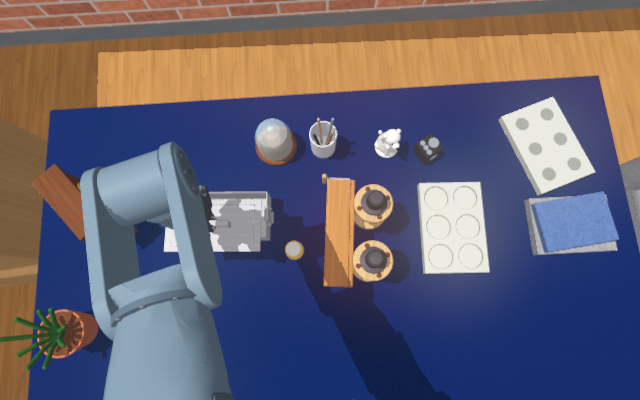

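Emit:
{"api": "drive_tool", "payload": {
  "deltas": [
    {"slide": [0.05,0.44,0],"delta_rot": [0,0,0],"hand": 0},
    {"slide": [0.05,0.44,0],"delta_rot": [0,0,0],"hand": 0},
    {"slide": [0,0,0.7],"delta_rot": [0,0,0],"hand": 0},
    {"slide": [0,0,0.6],"delta_rot": [0,0,0],"hand": 0},
    {"slide": [0,0,0],"delta_rot": [0,0,0],"hand": 0}
  ]
}}

```text
time_s: 48.22
eef_pos: [0.5864, 0.2841, 0.1071]
eef_rot: [-0.001, 0.73, 0.684, -0.003]
wrist_force: [-0.7, 0.0, -0.8]
opening: 0.151
```

Emit:
{"api": "drive_tool", "payload": {
  "deltas": [
    {"slide": [0,0,0],"delta_rot": [0,0,0],"hand": 0},
    {"slide": [0,0,0],"delta_rot": [0,0,0],"hand": 0},
    {"slide": [0,0,0],"delta_rot": [0,0,0],"hand": 0},
    {"slide": [0,0,0],"delta_rot": [0,0,0],"hand": 0},
    {"slide": [0,0,0],"delta_rot": [0,0,0],"hand": 0}
  ]
}}

```text
time_s: 48.85
eef_pos: [0.5892, 0.2845, 0.1103]
eef_rot: [0.0, 0.73, 0.684, 0.0]
wrist_force: [0.4, -0.5, -2.1]
opening: 0.149
```

Run:
```python
from h import *
snap('side','s16.png');crop('s16.png','s16c.png',220,125,310,210,8);snap('top','t16.png');crop('t16.png','t16c.png',165,170,290,265,6)
o=ctrl.get_obs();print(o['eef_pos'],o['eef_rot'],o['opening'],o['wrist_force'])
```

```text
[0.5891524  0.28442032 0.11008352] [ 3.33224594e-06  7.29747510e-01  6.83716733e-01 -2.86404331e-06] 0.14667384252852014 [-0.22671008 -0.54817898 -3.08461051]
```

View pics/s16c.png

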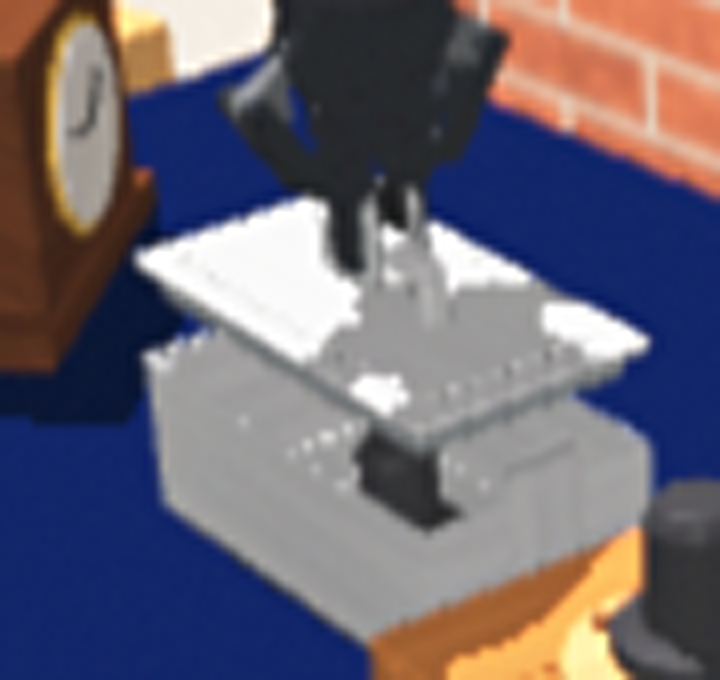

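View pics/t16c.png

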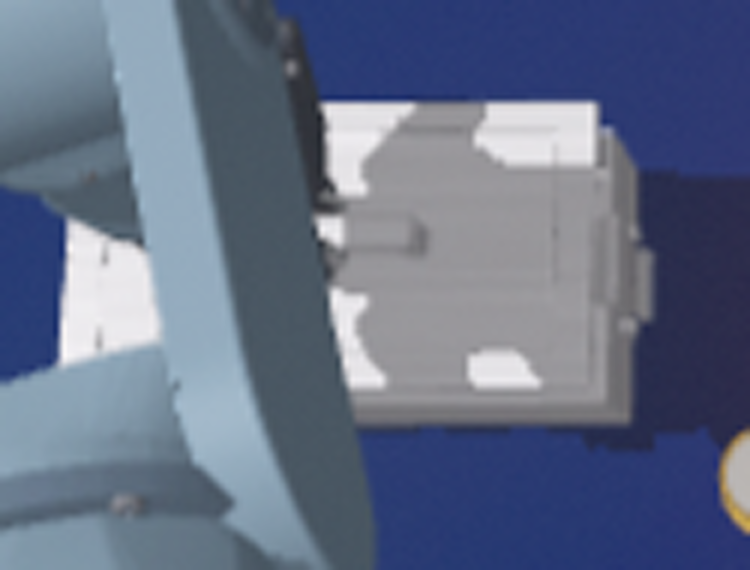

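Run:
```python
from h import *
S=load('s16.png');T=load('t16.png')
L=[((133,255),(-58,105)),((651,343),(58,-105)),((425,434),(-58,-105))]
for z in(.122,.124,.126):
  o=[(S,cc(*p,8,220,125),(a/1e3,b/1e3,z)) for p,(a,b) in L]; print('S',z,*fit(o,[.59,.285,-.064]))
o2=[(T,cc(598,102,6,165,170),(.058,-.105,.124)),(T,cc(606,403,6,165,170),(-.058,-.105,.124))]
print('T',*fit(o2,[.59,.285,-.064])); print(fit(o+o2,[.59,.285,-.064]))
q=lambda a,b,p=(.5892,.2844,-.0645):[p[0]+a+.0645*b,p[1]+b-.0645*a,.124]
for a,b in((.058,.105),(-.058,.105),(.058,-.105),(-.058,-.105)): print(a,b,((proj(T,q(a,b))-[165,170]+.5)*6-.5).round(),((proj(S,q(a,b))-[220,125]+.5)*8-.5).round())
```

```text
S 0.122 [ 0.59050435  0.28461897 -0.05433169] [[0.3, 0.6], [0.0, -0.3], [-0.3, -0.2]]
S 0.124 [ 0.58824337  0.28153287 -0.05573444] [[0.2, 0.5], [0.1, -0.3], [-0.3, -0.2]]
S 0.126 [ 0.58598286  0.278447   -0.05714404] [[0.1, 0.5], [0.2, -0.3], [-0.3, -0.1]]
T [ 0.57985151  0.28210676 -0.01519375] [[0.1, 1.3], [-0.1, -1.2]]
(array([ 0.58465843,  0.28079121, -0.04871709]), [[-0.7, 0.5], [-0.4, -0.5], [-0.8, -0.3], [1.3, 0.7], [-0.4, -1.8]])
0.058 0.105 [ 78. 103.] [356. 181.]
-0.058 0.105 [ 57. 389.] [133. 255.]
0.058 -0.105 [599. 100.] [649. 339.]
-0.058 -0.105 [592. 386.] [417. 430.]
```

Emit:
{"api": "drive_tool", "payload": {
  "deltas": [
    {"slide": [0.005,-0.01,0.2],"delta_rot": [0,0,0],"hand": 0},
    {"slide": [0,0,0.1],"delta_rot": [0,0,0],"hand": 0},
    {"slide": [0,0,0.1],"delta_rot": [0,0,0],"hand": 0},
    {"slide": [0,0,0],"delta_rot": [0,0,0],"hand": 0},
    {"slide": [0,0,0],"delta_rot": [0,0,0],"hand": 0}
  ]
}}

```text
time_s: 49.58
eef_pos: [0.5888, 0.2848, 0.0901]
eef_rot: [0.0, 0.73, 0.684, 0.0]
wrist_force: [0.6, -0.6, -1.9]
opening: 0.148
```

Emit:
{"api": "drive_tool", "payload": {
  "deltas": [
    {"slide": [0,0,0.06],"delta_rot": [0,0,0],"hand": 0},
    {"slide": [0,0,0.06],"delta_rot": [0,0,0],"hand": 0},
    {"slide": [0,0,0.06],"delta_rot": [0,0,0],"hand": 0},
    {"slide": [0,0,0],"delta_rot": [0,0,0],"hand": 0},
    {"slide": [0,0,0],"delta_rot": [0,0,0],"hand": 0}
  ]
}}

```text
time_s: 50.2
eef_pos: [0.5889, 0.2847, 0.0811]
eef_rot: [0.0, 0.73, 0.684, 0.0]
wrist_force: [0.2, -0.1, -1.3]
opening: 0.149
```

Emit:
{"api": "drive_tool", "payload": {
  "deltas": [
    {"slide": [0,0,0.05],"delta_rot": [0,0,0],"hand": 0},
    {"slide": [0,0,0.05],"delta_rot": [0,0,0],"hand": 0},
    {"slide": [0,0,0],"delta_rot": [0,0,0],"hand": 0},
    {"slide": [0,0,0],"delta_rot": [0,0,0],"hand": 0},
    {"slide": [0,0,0],"delta_rot": [0,0,0],"hand": 0}
  ]
}}

```text
time_s: 50.82
eef_pos: [0.5895, 0.2849, 0.0768]
eef_rot: [0.0, 0.73, 0.684, 0.001]
wrist_force: [1.9, -0.1, 5.6]
opening: 0.147
```

Emit:
{"api": "drive_tool", "payload": {
  "deltas": [
    {"slide": [0,0,0.05],"delta_rot": [0,0,0],"hand": 0},
    {"slide": [0,0,0.05],"delta_rot": [0,0,0],"hand": 0},
    {"slide": [0,0,0],"delta_rot": [0,0,0],"hand": 0},
    {"slide": [0,0,0],"delta_rot": [0,0,0],"hand": 0},
    {"slide": [0,0,0],"delta_rot": [0,0,0],"hand": 0}
  ]
}}

```text
time_s: 51.45
eef_pos: [0.5881, 0.2844, 0.07]
eef_rot: [-0.0, 0.73, 0.684, -0.001]
wrist_force: [2.6, -1.2, -5.5]
opening: 0.148
```

Emit:
{"api": "drive_tool", "payload": {
  "deltas": [
    {"slide": [0,0,0.04],"delta_rot": [0,0,0],"hand": 0},
    {"slide": [0,0,0.04],"delta_rot": [0,0,0],"hand": 0},
    {"slide": [0,0,0],"delta_rot": [0,0,0],"hand": 0},
    {"slide": [0,0,0],"delta_rot": [0,0,0],"hand": 0},
    {"slide": [0,0,0],"delta_rot": [0,0,0],"hand": 0}
  ]
}}

```text
time_s: 52.08
eef_pos: [0.5886, 0.2847, 0.067]
eef_rot: [-0.0, 0.73, 0.684, -0.0]
wrist_force: [0.3, 0.4, -2.9]
opening: 0.145
```

Passed the clasps; press on to the rim.

Emit:
{"api": "drive_tool", "payload": {
  "deltas": [
    {"slide": [0,0,0.03],"delta_rot": [0,0,0],"hand": 0},
    {"slide": [0,0,0.03],"delta_rot": [0,0,0],"hand": 0},
    {"slide": [0,0,0],"delta_rot": [0,0,0],"hand": 0},
    {"slide": [0,0,0],"delta_rot": [0,0,0],"hand": 0},
    {"slide": [0,0,0],"delta_rot": [0,0,0],"hand": 0}
  ]
}}

```text
time_s: 52.7
eef_pos: [0.5889, 0.2848, 0.0663]
eef_rot: [0.0, 0.73, 0.684, 0.0]
wrist_force: [-5.5, -2.7, 10.7]
opening: 0.145
```

Run:
```python
from h import *
snap('side','s17.png');crop('s17.png','s17c.png',220,125,310,210,8)
o=ctrl.get_obs();print(o['eef_pos'],o['wrist_force'])
```

```text
[0.58885131 0.28480545 0.06628999] [-5.898983   -2.68700364 11.53108043]
```

View pics/s17c.png

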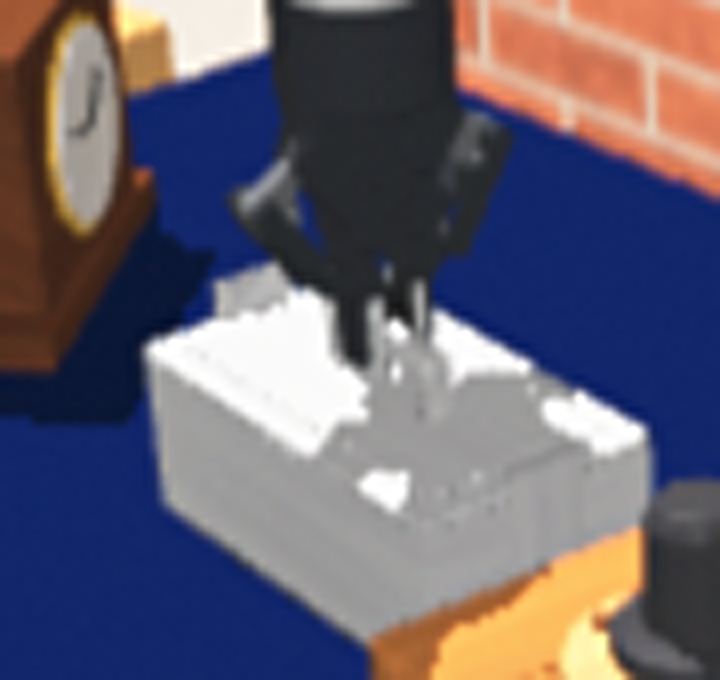

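Emit:
{"api": "drive_tool", "payload": {
  "deltas": [
    {"slide": [0,0,0.02],"delta_rot": [0,0,0],"hand": 0},
    {"slide": [0,0,0.01],"delta_rot": [0,0,0],"hand": 0},
    {"slide": [0,0,0],"delta_rot": [0,0,0],"hand": 0},
    {"slide": [0,0,0],"delta_rot": [0,0,0],"hand": 0},
    {"slide": [0,0,0],"delta_rot": [0,0,0],"hand": 0}
  ]
}}

```text
time_s: 53.38
eef_pos: [0.5889, 0.2848, 0.0662]
eef_rot: [0.0, 0.73, 0.684, 0.0]
wrist_force: [-10.0, -3.7, 19.9]
opening: 0.149
```

Emit:
{"api": "drive_tool", "payload": {
  "deltas": [
    {"slide": [0,0,0],"delta_rot": [0,0,0],"hand": 0.4},
    {"slide": [0,0,0],"delta_rot": [0,0,0],"hand": 0.4},
    {"slide": [0,0,0],"delta_rot": [0,0,0],"hand": 0.4},
    {"slide": [0,0,-0.3],"delta_rot": [0,0,0],"hand": 0.4},
    {"slide": [0,0,-0.7],"delta_rot": [0,0,0],"hand": 0.4}
  ]
}}

```text
time_s: 54.0
eef_pos: [0.5873, 0.2843, 0.1117]
eef_rot: [-0.001, 0.73, 0.684, -0.002]
wrist_force: [0.9, -0.1, 0.6]
opening: 0.399
```

Emit:
{"api": "drive_tool", "payload": {
  "deltas": [
    {"slide": [0,0,-0.9],"delta_rot": [0,0,0],"hand": 0.4},
    {"slide": [0,0,-0.9],"delta_rot": [0,0,0],"hand": 0.4},
    {"slide": [-0.3,-0.9,0],"delta_rot": [0,0,0],"hand": 0.4},
    {"slide": [-0.3,-0.9,0],"delta_rot": [0,0,0],"hand": 0.4},
    {"slide": [-0.3,-0.9,0],"delta_rot": [0,0,0],"hand": 0.4}
  ]
}}

```text
time_s: 54.62
eef_pos: [0.45, 0.2483, 0.2036]
eef_rot: [0.0, 0.73, 0.684, 0.001]
wrist_force: [0.3, -0.2, 1.4]
opening: 0.396
```

Emit:
{"api": "drive_tool", "payload": {
  "deltas": [
    {"slide": [0.8,-0.8,0],"delta_rot": [0,0,0],"hand": 0.4},
    {"slide": [0.8,-0.8,0],"delta_rot": [0,0,0],"hand": 0.4},
    {"slide": [0.8,-0.6,0],"delta_rot": [0,0,0],"hand": 0.4},
    {"slide": [0.8,0,0],"delta_rot": [0,0,0],"hand": 0.4},
    {"slide": [0,0,0],"delta_rot": [0,0,0],"hand": 0.4}
  ]
}}

```text
time_s: 55.25
eef_pos: [0.3513, 0.4177, 0.2036]
eef_rot: [-0.0, 0.729, 0.685, 0.001]
wrist_force: [0.1, 0.2, -0.4]
opening: 0.4
```

Run:
```python
from h import *
snap('side','s18.png');crop('s18.png','s18c.png',220,125,370,240,5);snap('top','t18.png');crop('t18.png','t18c.png',165,170,290,265,6)
o=ctrl.get_obs();print(o['eef_pos'],o['wrist_force'],o['time_s'])
```

```text
[0.35154869 0.41540321 0.2030176 ] [-0.26732308 -0.29776807 -0.58253142] 55.35
```

View pics/s18c.png

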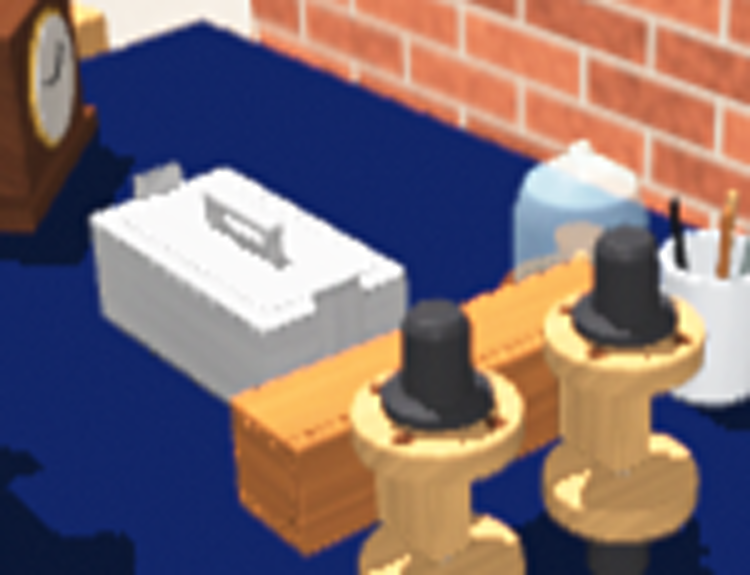

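View pics/t18c.png

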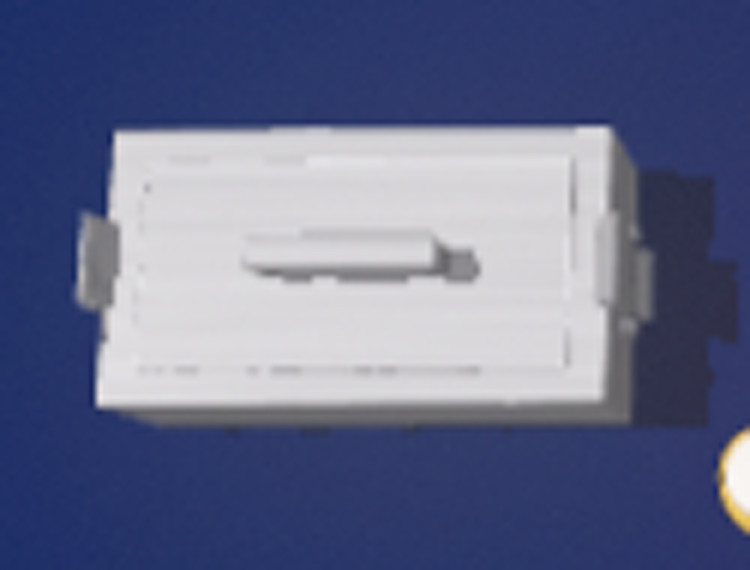

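View pics/t18.png

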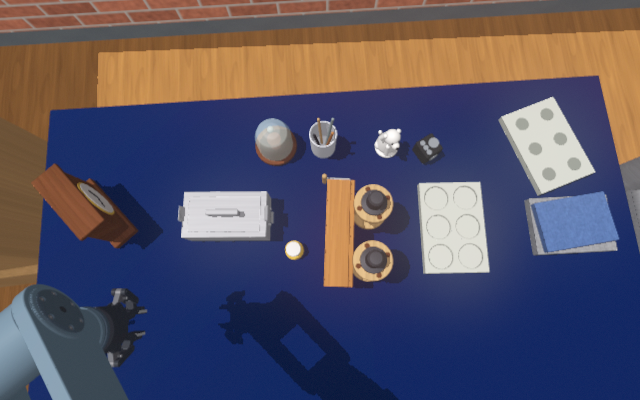

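Run:
```python
from h import *
print(ctrl.hand_in())
```

```text
the job is handed in; nothing more can be done
None
```

The job is done and handed in at about 55 s of the 210 s allowed. All three caps present are out of the mould, one is home on each axle, and the third is in the tin with the lid snapped on.

- **Axle caps:** I centred each cap with two crosswise grips and slipped it over its axle. I then pressed until it stopped hard at the hub face, at about 18 N on axle0 and 24 N on axle1. The final side view shows both flanges at hub height, within the 2–4 mm offset I had seen in that camera.
- **Leftover cap:** the third cap stood upright near the middle of the tin before the lid went on.
- **Lid:** it had been knocked about 40 mm aside during the run, so I located it again before gripping. The upward force rose and then dropped as it passed the clasps, and it stopped on the rim at about 20 N. The last pictures show the plate flush and both clasps back in their starting position over its edge.
- **Ornaments:** none looked moved in the last pictures.

**Checks that failed or disagreed:**
- **First grip on the lid handle:** it closed on nothing, because the shut fingers end about 20 mm behind the reported TCP. I gripped again lower and it held.
- **Force while pressing the caps:** readings taken at rest between steps never showed the expected 8–16 N while the teeth slid. Being fully home therefore rests on the stop height and the pictures.

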